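# Tidy cauls and sanding blocks into rows on a sloping rack

## Robot

A 7-joint arm with a two-finger parallel gripper is mounted at the origin on a cart in front of the work surface, level with it; the furniture and walls round the work are solid. World frame = base frame: x ahead of the robot, y to its left, z up, the work surface at z = 0. Lengths are in m, angles in rad, forces in N, time in s.
With the tool pointing down it reaches from about 0.425 to 1.025 m from the base axis. Payload 9.4 kg.
Tool frame: the origin (TCP) lies at the very end of the fingers, on their centre line; the grasp point (between the pads) lies 19 mm behind it (bot.hold_point_z is the distance from the TCP to the grasp point, in m); z points along the fingers, y is the line along which they close (so a half turn about z gives the same grasp; the last joint's range is limited). The gripper opens to 85 mm and grips with 20 to 120 N. Pads are 22 mm wide; open, the fingers measure 114 mm over their backs; the gripper's body (76 mm by 85 mm) begins 54 mm behind the grasp point. The pads swing forward as they close: fully open they stand 13 mm farther back than shut.
Start: joints at [1.26, 0.599, -0.003, 1.599, 0.002, 0.943, -0.08], TCP at [0.168, -0.705, 0.231] pointing down, gripper open.
Joint ranges: [-2.57, 2.57], [-0.35, 1.97], [-1.29, 1.29], [0.11, 2.56], [-1.05, 4.19], [0.11, 1.86], [-2.63, 2.63]. Speed limits (rad/s): [2.22, 2.22, 3.01, 3.01, 3.14, 3.14, 3.14].

## Interface

Orientations are given as [roll, pitch, yaw] about the fixed x, y, z axes, in that order (R = Rz(yaw) Ry(pitch) Rx(roll)).
In Python, from rig import bot gives the robot as it stands.
- The arm moves only by the tool step_arm, never from a script. Its argument "motion" is a list of rows, each an object of numbers: "ax", "ay", "az": the turn, a rotation vector about the tool's x, y, z scaled (see below); "tx", "ty", "tz": the shift along the tool's x, y, z scaled (see below); "claw": the opening, from -1 (shut) to 1 (fully open). A call has 1 to 12 rows; each row shifts and turns the commanded pose from where the row before left it, along the tool's axes as they then stand; what a row does not reach is not made up. The controller multiplies each number of a shift by 50 cm and each number of a turn by pi rad. A row lasts 1/8 s, in which the tool goes at most 62.5 mm and 10.7 degrees, less where a joint would pass 70% of its speed; a pose out of reach is approached as far as the arm can. A call with a number of a shift or a turn outside -1 to 1 is refused whole. A call with a gripper value outside its range is refused whole. The fingers move at their own pace and stop on an object; "squeeze" is the grip in N (left out, the last holds). Time passes only in rows, so rows that do not move let the fingers close. It gives the time, the measured TCP pose, the force, the opening and the grip force at its end, in the units of the state.
- bot.get_state(): the state, without advancing time (a new reading comes with each control period).
- bot.get_image(name): name is "side" or "top"; returns (picture, depth): 420x560x3 uint8, blue, green, red; 420x560 float32, m along the optical axis (not along the pixel's ray), 0 where there is no reading.
- bot.camera_params(name): a dict with "fx", "fy", "cx", "cy" (pixels), "R" (3x3) and "t" (3): a world point X has camera coordinates R X + t. Camera axes: x right, y down, z forward; pixel columns grow to the right and rows downward; lengths in m; the calibration is good to about 2 mm. A picture is of the moment at which its call begins. camera_params takes no time and is no camera call.
- bot.finish_job(): hands the job in; it is judged then, once.
The state is a dict: "clock": time; "joint_pos": joint angles; "joint_velocities": joint speeds; "joint_torque": joint torques, N m; "eef_pos": TCP position; "ee_rot": TCP orientation; "contact_force": force on the tool from outside, world axes, zero at the start; "moment": the same for the moment, N m; "width": finger opening in m; "grip_force": force on a finger pad.
Only numpy, scipy, OpenCV 4.12 (cv2) and the standard library are available. Lean on these libraries where they do the work, as an engineer would, in place of code of your own. Each camera call takes 0.05 s, during which the arm holds its last target. There are 200 camera calls.

## Task

Tidy the sloping rack: lay the two wooden cauls side by side in a neat row along its upper ledge, and the two cork sanding blocks in a neat row along its lower ledge. Every piece shall lie flat on the slope, its long side against the ledge, with the ends of the two pieces in a row together (less than a finger's width apart). One caul was left in the wrong row and the other lies on top of a sanding block; leave the try square, the marker and the hammer where they are.

Things in the scene. Friction and masses are not known exactly. Their poses are not given: they have to be found in the camera images.
- rack: Two-row sloping wooden rack fixed to the bench on the robot's right, turned side-on; origin at the middle of its footprint on the bench, x across the rows towards its high edge, y along the rows. Feet reach 88 mm along x, 131 mm along y either way; the sloping board on top (rack_bed) is 336 mm wide and rises from 40 mm (low edge) to 133 mm above the bench.
- rack_bed: The rack's board, 185 x 336 x 12 mm, tilted 30 degrees, low edge to the robot's right. Origin: middle of the low edge of its upper surface. x up the slope, y along the rows, z square out of it. Dark ledges 6 mm high cross it at x = 0 to 10 mm and x = 108 to 118 mm. Cheeks 18 mm high close both ends, 312 mm apart inside (y = -156 to 156 mm).
- lower_row (a point): Point on the board at the up-slope face of the lower ledge, middle of the width; axes as rack_bed. The sanding blocks belong with their lower long side against this ledge: their centres lie 30 mm up the slope from it.
- upper_row (a point): The same point at the upper ledge. The cauls belong with their lower long side against this ledge: their centres lie 15 mm up the slope from it.
- caul_a: Plain pine caul (clamping bar), 30 x 140 x 24 mm (x, y, z). Origin: centre of its underside; y along its length, z up out of its top. It starts on the rack in the lower row, where it does not belong.
- caul_b: An identical pine caul, 30 x 140 x 24 mm, origin and axes likewise. It starts lying across the top of sand_b.
- sand_a: Brown cork sanding block, 60 x 110 x 24 mm (x, y, z). Origin: centre of its underside; y along its length. It starts flat on the bench.
- sand_b: An identical cork sanding block, 60 x 110 x 24 mm, origin and axes likewise. It starts flat on the bench with caul_b lying on it.
- try_square: Try square lying flat among the blocks, 110 x 173 x 24 mm over all; origin at the middle of that extent on the bench. Its wooden stock, 110 x 18 x 24 mm, lies along x at its +y end, its steel blade along y at x = 20 to 52 mm. Not to be moved.
- marker: Black marker pen, 16 x 119 x 17 mm, lying in the angle of the try square, lengthwise beside its blade; origin at the centre of its underside. Not to be moved.
- tack_hammer: Small hammer, 127 x 89 x 24 mm, lying near the bench's front edge on the right; origin at the centre of its underside. Not to be moved.

How it is judged:
By the outcome, as a careful person would: the job done as asked, in the order asked, and still so for the second after the job is handed in, with the robot touching nothing.
It also fails if it takes over 72 s, if anything falls off the work surface, if the arm or the gripper's body presses on something with over 40 N, if the wrist force passes 120 N, or if a joint passes its speed limit or range.

## Working session

There is one attempt and no reset: what is moved stays moved. The work goes in short steps, Python scripts to look and compute and a tool call to move; the robot and the scene stay as the last step left them, time stands still between calls to the robot, and variables do not carry over. Pictures are saved under pics/ and viewed, at most 10 in all, crops included, and the job is handed in when it is done.

Besides the shell and the picture viewer there is one more tool, called after "Request:" as name(argument=value, ...), one argument or row to a line, values as JSON. step_arm: Moves the arm, as the interface text tells. Its arguments: {"type":"object","properties":{"motion":{"type":"array"},"squeeze":{"type":"number"}},"required":["motion"]}

```bash
ls; mkdir -p pics; python3 - <<'E'
from rig import bot
import cv2,numpy as np
for n in("side","top"):
    im,d=bot.get_image(n); cv2.imwrite(f"pics/{n}0.png",im); np.save(f"pics/{n}0.npy",d)
    p=bot.camera_params(n); print(n,p)
print(bot.get_state(), bot.hold_point_z)
E
```

```text
pics
side {'fx': 425.8231355004103, 'fy': 425.8231355004103, 'cx': 277.9807797544289, 'cy': 209.08520847932522, 'R': array([[-0.99972753,  0.01521587,  0.01770152],
       [-0.00677595,  0.5365158 , -0.84386307],
       [-0.02233726, -0.84375309, -0.53626652]]), 't': array([0.48485772, 0.10022791, 1.27829549])}
top {'fx': 387.3012346556914, 'fy': 387.3012346556914, 'cx': 279.2192040353092, 'cy': 206.98048290039978, 'R': array([[-0.0236935 , -0.99968832,  0.00786587],
       [-0.99423118,  0.0227394 , -0.10482027],
       [ 0.10460874, -0.01030405, -0.99446007]]), 't': array([0.01019161, 0.49956592, 1.34994154])}
{'clock': 0.1, 'joint_pos': array([ 1.26030864,  0.60007568, -0.00255608,  1.60003608,  0.00177223,
        0.94288685, -0.07981277]), 'joint_velocities': array([-8.93737392e-05, -1.49625123e-03,  2.09358969e-04, -1.77674257e-03,
        1.83355935e-03, -1.99680985e-03, -6.31932815e-04]), 'joint_torque': array([ 4.52454959e-03, -7.77987742e+01,  1.56993382e+00, -2.58626032e+01,
        1.26947442e-02,  5.48870943e-03,  4.10862231e-05]), 'eef_pos': array([ 0.16786438, -0.70487616,  0.23048597]), 'ee_rot': array([-3.14019260e+00,  1.01237960e-04,  2.33827622e-01]), 'contact_force': array([-0.25870519,  0.68999791, -0.30055457]), 'moment': array([ 0.00933064, -0.0121846 , -0.031255  ]), 'grip_force': 0.0, 'width': 0.08532541081471348} 0.0187
```

View pics/top0.png

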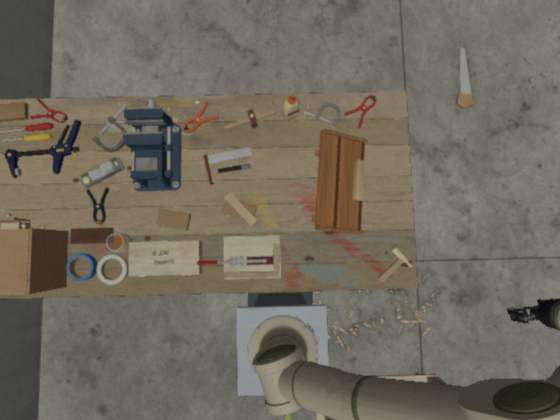

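View pics/side0.png

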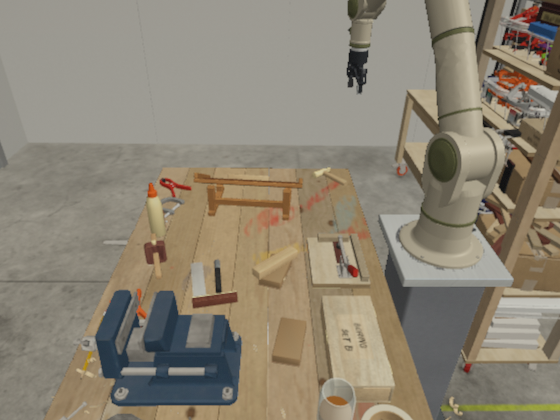

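```bash
cat > h.py <<'E'
import numpy as np,cv2
from scipy.spatial.transform import Rotation as Ro
from rig import bot
def cloud(n,new=True):
    if new:
        im,d=bot.get_image(n)
    else:
        im,d=cv2.imread(f"pics/{n}0.png"),np.load(f"pics/{n}0.npy")
    p=bot.camera_params(n); v,u=np.mgrid[:420,:560]
    C=np.stack([(u-p['cx'])/p['fx']*d,(v-p['cy'])/p['fy']*d,d],-1)
    X=(C-p['t'])@p['R']; X[d<=0]=np.nan
    return im,X
def rect(P):
    r=cv2.minAreaRect(P[:,:2].astype(np.float32)); b=cv2.boxPoints(r)
    e=[b[1]-b[0],b[2]-b[1]]; e=max(e,key=np.linalg.norm)
    return np.round(r[0],4),np.round(sorted(r[1]),4),round(np.degrees(np.arctan2(e[1],e[0]))%180,1)
def box(X,lo,hi):
    P=X.reshape(-1,3); return P[np.all((P>lo)&(P<hi),1)]
E
python3 - <<'E'
from h import *
it,T=cloud("top",False); is_,S=cloud("side",False)
t=T[219,173];print("sand_a px",t, T[208,240],T[180,359],T[150,325],T[150,290])
for n,X in(("top",T),("side",S)):
    b=box(X,[.35,.0,-.02],[.55,.1,.005]); print(n,"bench z",np.median(b[:,2]))
    c=t[:2]
    for nm,lo,hi in(("sand_a",[c[0]-.09,c[1]-.09,.014],[c[0]+.09,c[1]+.09,.035]),
      ("caul_b",[*(T[208,240][:2]-.1),.036],[*(T[208,240][:2]+.1),.07]),
      ("sand_b",[*(T[208,240][:2]-.1),.014],[*(T[208,240][:2]+.1),.032])):
        P=box(X,lo,hi)
        if len(P)>5: print(n,nm,len(P),rect(P),np.median(P[:,2]))
# rack
B=box(T,[.3,-.5,.03],[.9,-.05,.2]); print(B.min(0),B.max(0),rect(B))
for nm,s in(("top",(slice(115,245),slice(300,380))),("b",(slice(185,240),slice(150,270)))):
    cv2.imwrite(f"pics/c{nm}.png",cv2.resize(it[s],None,fx=5,fy=4.5 if 0 else 4.5,interpolation=2))
cv2.imwrite("pics/c1.png",np.hstack([cv2.resize(it[120:240,300:380],(400,600),interpolation=cv2.INTER_CUBIC),cv2.resize(it[180:240,220:260],(400,600),interpolation=cv2.INTER_CUBIC)]))
E
```

```text
sand_a px [0.46544653 0.37451412 0.02751959] [0.49697816 0.13586795 0.04752915] [ 0.58026112 -0.27669318  0.08517227] [ 0.67738009 -0.15818018  0.12649911] [ 0.71333726 -0.04654138 -0.00421951]
top bench z 0.0002507059044708442
top sand_a 529 (array([0.4671, 0.3753]), array([0.06  , 0.1109]), np.float32(78.0)) 0.024257195072273082
top caul_b 345 (array([0.4968, 0.1339]), array([0.0299, 0.1397]), np.float32(42.5)) 0.048345926690984156
top sand_b 347 (array([0.4971, 0.1353]), array([0.1567, 0.2318]), np.float32(10.9)) 0.02334835532670499
side bench z -0.001227365307006241
side sand_a 1243 (array([0.4477, 0.3744]), array([0.1177, 0.1797]), np.float32(90.0)) 0.02268951738630871
side caul_b 508 (array([0.4971, 0.1383]), array([0.033 , 0.1412]), np.float32(41.8)) 0.046190585189449254
side sand_b 499 (array([0.4974, 0.1365]), array([0.1607, 0.2256]), np.float32(9.4)) 0.022141799432947192
[ 0.39989387 -0.31506654  0.03284244] [ 0.87175467 -0.05011727  0.17057056] (array([ 0.6403, -0.205 ]), array([0.2465, 0.4995]), np.float32(9.1))
```

View pics/c1.png

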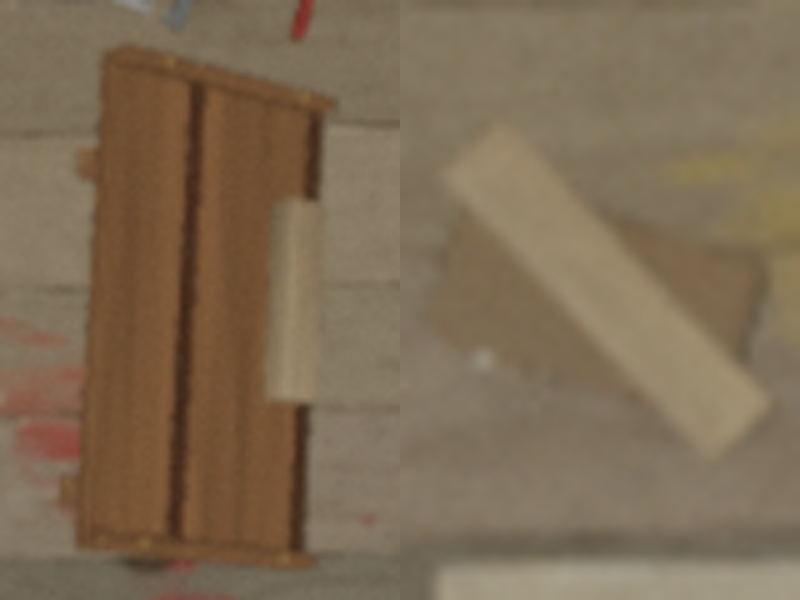

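```bash
cat > m.py <<'E'
from h import *
from scipy.optimize import least_squares
it,T=cloud("top",False); _,S=cloud("side",False)
for n,X in(("top",T),("side",S)):
    for nm,c,z in (("sand_a",(.467,.375),(.014,.035)),("sand_b",(.497,.136),(.012,.034)),("caul_b",(.497,.136),(.037,.07))):
        P=box(X,[c[0]-.1,c[1]-.1,z[0]],[c[0]+.1,c[1]+.1,z[1]]); P=P[np.hypot(*(P[:,:2]-c).T)<.075]
        print(n,nm,len(P),rect(P),P[:,2].mean())
# other things heights
sub=T[120:240,305:372]; m=(sub[...,2]>.03)&np.isfinite(sub[...,2]); P=sub[m]
P=P[(P[:,1]<-.08)&(P[:,1]>-.33)&(P[:,0]>.4)&(P[:,0]<.80)]
# bed plane: robust fit z=a x+b y+c
f=lambda q:(P[:,2]-q[0]*P[:,0]-q[1]*P[:,1]-q[2])
q=least_squares(f,[0,.577,.2],loss='cauchy',f_scale=.002).x
nrm=np.array([-q[0],-q[1],1]);nrm/=np.linalg.norm(nrm)
print("plane",q,"tilt",np.degrees(np.arccos(nrm[2])),"az upslope",np.degrees(np.arctan2(q[1],q[0])))
r=f(q)*nrm[2]
ex=np.array([q[0],q[1],q[0]**2+q[1]**2]);ex/=np.linalg.norm(ex); ey=np.cross(nrm,ex)
o=np.array([.58,-.2,0]);o[2]=q@[*o[:2],1]
L=np.c_[(P-o)@ex,(P-o)@ey,r]
np.save("pics/L.npy",L)
for nm,mm in(("all",r>-.006),("bed",abs(r)<.003),("ledge",(r>.004)&(r<.009)),("cheek",(r>.011)&(r<.03))):
    A=L[mm]; print(nm,mm.sum(),A.min(0),A.max(0),rect(A))
C=L[(r>.016)&(abs(L[:,1])<.12)]; print("caul",len(C),rect(C),np.median(C[:,2]))
# yaw from cheeks and edges
for s in(1,-1):
    A=L[(r>.010)&(s*L[:,1]>.13)]; 
    if len(A)>5: print("cheek",s,len(A),np.percentile(A[:,:2],[2,50,98],axis=0),np.polyfit(A[:,0],A[:,1],1))
print("o",o,"ex",ex,"ey",ey)
E
python3 m.py
```

```text
top sand_a 529 (array([0.4671, 0.3753]), array([0.06  , 0.1109]), np.float32(78.0)) 0.024142622794517007
top sand_b 277 (array([0.4916, 0.1348]), array([0.0702, 0.125 ]), np.float32(67.7)) 0.024223099420999098
top caul_b 345 (array([0.4968, 0.1339]), array([0.0299, 0.1397]), np.float32(42.5)) 0.04821908640349603
side sand_a 1142 (array([0.4671, 0.3803]), array([0.0602, 0.1122]), np.float32(78.7)) 0.022458448067690446
side sand_b 464 (array([0.4981, 0.1429]), array([0.0763, 0.1278]), np.float32(64.7)) 0.023246621501543087
side caul_b 497 (array([0.4971, 0.1383]), array([0.033 , 0.1412]), np.float32(41.8)) 0.04550059047380079
plane [0.05124272 0.56087657 0.17865384] tilt 29.388755947654225 az upslope 84.77984327463795
all 4425 [-0.1118098  -0.16332665 -0.00595851] [0.07921813 0.17251795 0.0281064 ] (array([-0.0161,  0.0045]), array([0.1903, 0.3362]), np.float32(90.3))
bed 2770 [-0.1118098  -0.16151254 -0.00299964] [0.07921813 0.17217878 0.0029851 ] (array([-0.0161,  0.0053]), array([0.1903, 0.3345]), np.float32(90.3))
ledge 397 [-0.10857859 -0.16179259  0.00400596] [0.07831556 0.17231025 0.00898545] (array([-0.0161,  0.0059]), array([0.1866, 0.334 ]), np.float32(89.5))
cheek 657 [-0.10869665 -0.16332665  0.01114737] [0.07685958 0.17251795 0.0281064 ] (array([-0.0158,  0.0046]), array([0.1856, 0.3358]), np.float32(90.0))
caul 308 (array([-0.0829, -0.0135]), array([0.0357, 0.1405]), np.float32(91.4)) 0.02223339187218857
cheek 1 158 [[-0.10570142  0.16043848]
 [-0.00777417  0.16646105]
 [ 0.07351658  0.17221581]] [0.00384298 0.1662321 ]
cheek -1 167 [[-0.10308468 -0.1627871 ]
 [-0.00611801 -0.15589994]
 [ 0.07476116 -0.15076823]] [ 0.00551827 -0.15617782]
o [ 0.58       -0.2         0.09619931] ex [0.07927435 0.86769633 0.49073277] ey [-0.99585245  0.09098293  0.        ]
```

```bash
cat >> h.py <<'E'
from scipy.linalg import fractional_matrix_power as fmp
a=np.radians(85.0); t=np.radians(30)
EX=np.array([np.cos(a)*np.cos(t),np.sin(a)*np.cos(t),.5]); EY=np.array([-np.sin(a),np.cos(a),0]); EZ=np.cross(EX,EY)
O=np.array([.574,-.2136,.0865])-.0925*EX
RB=np.c_[-EY,-EX,-EZ]          # tool axes on the rack
bed=lambda x,y,z:O+x*EX+y*EY+z*EZ
def down(az):                  # tool straight down, closing line at azimuth az (deg)
    c,s=np.cos(np.radians(az)),np.sin(np.radians(az)); y=np.array([c,s,0]);z=np.array([0,0,-1.]); return np.c_[np.cross(y,z),y,z]
def pose():
    s=bot.get_state(); M=np.eye(4); M[:3,:3]=Ro.from_euler('xyz',s['ee_rot']).as_matrix(); M[:3,3]=s['eef_pos']; return M
def plan(*way,start=None):     # way: (p,R,n): n equal rows of a screw motion
    M=pose() if start is None else start
    for p,R,n in way:
        G=np.eye(4); G[:3,:3]=M[:3,:3] if R is None else R; G[:3,3]=p
        D=np.real(fmp(np.linalg.inv(M)@G,1/n)); t=np.round(D[:3,3]/.5,4); w=np.round(Ro.from_matrix(D[:3,:3]).as_rotvec()/np.pi,4)
        print(n,"x t",t,"a",w, "mm/row %.0f deg/row %.1f"%(np.linalg.norm(t)*500,np.linalg.norm(w)*180))
        M=G
    return M
def st():
    s=bot.get_state(); M=pose(); print("t",s['clock'],"p",np.round(s['eef_pos'],4),"F",np.round(s['contact_force'],1),"w",round(s['width'],4),"g",round(s['grip_force'],1),"bed xyz",np.round((M[:3,3]-O)@np.c_[EX,EY,EZ],4),"Rerr(tool,deg)",np.round(np.degrees(Ro.from_matrix(M[:3,:3].T@RB).as_rotvec()),2),"az",round(np.degrees(np.arctan2(M[1,1],M[0,1])),1)); print(np.round(s['joint_pos'],2))
E
python3 - <<'E'
from h import *
print([k for k in dir(bot) if k[0]!='_'],O,bed(.025,-.018,.07))
M=pose()
plan((bed(.025,-.018,.09),RB,12),(bed(.025,-.018,.010),RB,4))
E
```

```text
['PlanningError', 'camera_params', 'finish_job', 'get_image', 'get_state', 'hold_point_z'] [ 0.56701818 -0.29340252  0.04025   ] [ 0.58378622 -0.30826989  0.11337178]
12 x t [ 0.0743 -0.0532  0.0315] a [0.0137 0.0022 0.0083] mm/row 48 deg/row 2.9
4 x t [0.   0.   0.04] a [-0. -0. -0.] mm/row 20 deg/row 0.0
```

Request:
step_arm(
  motion=[
    {"tx": 0.0743, "ty": -0.0532, "tz": 0.0315, "ax": 0.0137, "ay": 0.0022, "az": 0.0083, "claw": 1},
    {"tx": 0.0743, "ty": -0.0532, "tz": 0.0315, "ax": 0.0137, "ay": 0.0022, "az": 0.0083},
    {"tx": 0.0743, "ty": -0.0532, "tz": 0.0315, "ax": 0.0137, "ay": 0.0022, "az": 0.0083},
    {"tx": 0.0743, "ty": -0.0532, "tz": 0.0315, "ax": 0.0137, "ay": 0.0022, "az": 0.0083},
    {"tx": 0.0743, "ty": -0.0532, "tz": 0.0315, "ax": 0.0137, "ay": 0.0022, "az": 0.0083},
    {"tx": 0.0743, "ty": -0.0532, "tz": 0.0315, "ax": 0.0137, "ay": 0.0022, "az": 0.0083},
    {"tx": 0.0743, "ty": -0.0532, "tz": 0.0315, "ax": 0.0137, "ay": 0.0022, "az": 0.0083},
    {"tx": 0.0743, "ty": -0.0532, "tz": 0.0315, "ax": 0.0137, "ay": 0.0022, "az": 0.0083},
    {"tx": 0.0743, "ty": -0.0532, "tz": 0.0315, "ax": 0.0137, "ay": 0.0022, "az": 0.0083},
    {"tx": 0.0743, "ty": -0.0532, "tz": 0.0315, "ax": 0.0137, "ay": 0.0022, "az": 0.0083},
  ],
)

```text
validation failed for argument at $.mo...
```

```bash
python3 - <<'E'
from h import *
st(); plan((bed(.025,-.018,.06),RB,4),(bed(.025,-.018,.011),RB,3))
E
```

```text
t 0.1 p [ 0.1679 -0.7049  0.2305] F [-0.3  0.7 -0.3] w 0.0853 g 0.0 bed xyz [-0.29    0.3618  0.3871] Rerr(tool,deg) [29.66  4.83 17.97] az -76.6
[ 1.26  0.6  -0.    1.6   0.    0.94 -0.08]
4 x t [ 0.2289 -0.1621  0.1003] a [0.0412 0.0067 0.025 ] mm/row 149 deg/row 8.8
3 x t [ 0.     -0.      0.0327] a [-0. -0. -0.] mm/row 16 deg/row 0.0
```

Request:
step_arm(
  motion=[
    {"tx": 0.0743, "ty": -0.0532, "tz": 0.0315, "ax": 0.0137, "ay": 0.0022, "az": 0.0083, "claw": 1},
    {"tx": 0.0743, "ty": -0.0532, "tz": 0.0315, "ax": 0.0137, "ay": 0.0022, "az": 0.0083, "claw": 1},
    {"tx": 0.0743, "ty": -0.0532, "tz": 0.0315, "ax": 0.0137, "ay": 0.0022, "az": 0.0083, "claw": 1},
    {"tx": 0.0743, "ty": -0.0532, "tz": 0.0315, "ax": 0.0137, "ay": 0.0022, "az": 0.0083, "claw": 1},
    {"tx": 0.0743, "ty": -0.0532, "tz": 0.0315, "ax": 0.0137, "ay": 0.0022, "az": 0.0083, "claw": 1},
    {"tx": 0.0743, "ty": -0.0532, "tz": 0.0315, "ax": 0.0137, "ay": 0.0022, "az": 0.0083, "claw": 1},
    {"tx": 0.0743, "ty": -0.0532, "tz": 0.0315, "ax": 0.0137, "ay": 0.0022, "az": 0.0083, "claw": 1},
    {"tx": 0.0743, "ty": -0.0532, "tz": 0.0315, "ax": 0.0137, "ay": 0.0022, "az": 0.0083, "claw": 1},
  ],
)

```text
clock: 1.1
eef_pos: [0.4322, -0.4366, 0.143]
ee_rot: [-2.792, -0.018, 0.019]
contact_force: [0.8, -0.4, -0.4]
width: 0.0852
grip_force: 0.0
```

```bash
python3 - <<'E'
from h import *
st(); plan((bed(.025,-.018,.09),RB,5),(bed(.025,-.018,.011),RB,4))
E
```

```text
t 1.1 p [ 0.4322 -0.4366  0.143 ] F [ 0.8 -0.4 -0.4] w 0.0852 g 0.0 bed xyz [-0.0824  0.1218  0.1661] Rerr(tool,deg) [9.91 1.67 5.94] az -88.5
[ 0.88  0.68 -0.08  1.75 -0.24  0.97 -0.58]
5 x t [ 0.0591 -0.0423  0.025 ] a [0.011  0.0019 0.0066] mm/row 38 deg/row 2.3
4 x t [0.     0.     0.0395] a [-0. -0. -0.] mm/row 20 deg/row 0.0
```

Request:
step_arm(
  motion=[
    {"tx": 0.0591, "ty": -0.0423, "tz": 0.025, "ax": 0.011, "ay": 0.0019, "az": 0.0066, "claw": 1},
    {"tx": 0.0591, "ty": -0.0423, "tz": 0.025, "ax": 0.011, "ay": 0.0019, "az": 0.0066, "claw": 1},
    {"tx": 0.0591, "ty": -0.0423, "tz": 0.025, "ax": 0.011, "ay": 0.0019, "az": 0.0066, "claw": 1},
    {"tx": 0.0591, "ty": -0.0423, "tz": 0.025, "ax": 0.011, "ay": 0.0019, "az": 0.0066, "claw": 1},
    {"tx": 0.0591, "ty": -0.0423, "tz": 0.025, "ax": 0.011, "ay": 0.0019, "az": 0.0066, "claw": 1},
    {"tx": 0, "ty": 0, "tz": 0, "ax": 0, "ay": 0, "az": 0, "claw": 1},
  ],
)

```text
clock: 1.85
eef_pos: [0.584, -0.3165, 0.1306]
ee_rot: [-2.617, -0.002, -0.083]
contact_force: [-0.4, -0.5, 0.3]
width: 0.0853
grip_force: 0.0
```

```bash
python3 - <<'E'
from h import *
st(); plan((bed(.025,-.018,.011),RB,4))
E
```

```text
t 1.85 p [ 0.584  -0.3165  0.1306] F [-0.4 -0.5  0.3] w 0.0853 g 0.0 bed xyz [ 0.0265 -0.019   0.089 ] Rerr(tool,deg) [-0.04  0.03  0.27] az -94.7
[ 0.71  0.78 -0.15  1.64 -0.41  1.03 -0.8 ]
4 x t [-0.0005  0.0008  0.039 ] a [-0.0001  0.      0.0004] mm/row 20 deg/row 0.1
```

Request:
step_arm(
  motion=[
    {"tx": -0.0005, "ty": 0.0008, "tz": 0.039, "ax": 0, "ay": 0, "az": 0.0004, "claw": 1},
    {"tx": -0.0005, "ty": 0.0008, "tz": 0.039, "ax": 0, "ay": 0, "az": 0.0004, "claw": 1},
    {"tx": -0.0005, "ty": 0.0008, "tz": 0.039, "ax": 0, "ay": 0, "az": 0.0004, "claw": 1},
    {"tx": -0.0005, "ty": 0.0008, "tz": 0.039, "ax": 0, "ay": 0, "az": 0.0004, "claw": 1},
    {"tx": 0, "ty": 0, "tz": 0, "ax": 0, "ay": 0, "az": 0, "claw": 1},
  ],
  squeeze=30,
)

```text
clock: 2.48
eef_pos: [0.5834, -0.2811, 0.0615]
ee_rot: [-2.619, 0.003, -0.09]
contact_force: [-0.0, 0.2, 0.2]
width: 0.0852
grip_force: 0.0
```

```bash
python3 - <<'E'
from h import *
st()
E
```

```text
t 2.475 p [ 0.5834 -0.2811  0.0615] F [-0.   0.2  0.2] w 0.0852 g 0.0 bed xyz [ 0.0225 -0.0153  0.0116] Rerr(tool,deg) [ 0.03  0.07 -0.24] az -95.3
[ 0.69  0.84 -0.17  1.72 -0.44  0.88 -0.78]
```

Request:
step_arm(
  motion=[
    {"tx": 0, "ty": 0, "tz": 0, "ax": 0, "ay": 0, "az": 0, "claw": -1},
    {"tx": 0, "ty": 0, "tz": 0, "ax": 0, "ay": 0, "az": 0, "claw": -1},
    {"tx": 0, "ty": 0, "tz": 0, "ax": 0, "ay": 0, "az": 0, "claw": -1},
    {"tx": 0, "ty": 0, "tz": 0, "ax": 0, "ay": 0, "az": 0, "claw": -1},
  ],
  squeeze=30,
)

```text
clock: 2.98
eef_pos: [0.5851, -0.2807, 0.0645]
ee_rot: [-2.618, -0.0, -0.09]
contact_force: [-1.5, 3.5, 7.6]
width: 0.0295
grip_force: 31.1
```

```bash
python3 - <<'E'
from h import *
st(); 
E
```

```text
t 2.975 p [ 0.5851 -0.2807  0.0645] F [-1.5  3.5  7.6] w 0.0295 g 31.1 bed xyz [ 0.0245 -0.0169  0.0139] Rerr(tool,deg) [-0.03 -0.09 -0.13] az -95.2
[ 0.69  0.84 -0.18  1.72 -0.44  0.88 -0.78]
```

```bash
python3 - <<'E'
from h import *
plan((bed(.0245,-.017,.065),RB,3),(bed(.1355,-.071,.065),RB,4),(bed(.1355,-.071,.02),RB,3))
E
```

```text
3 x t [ 0.0001 -0.     -0.0341] a [-0.0001 -0.0002 -0.0002] mm/row 17 deg/row 0.1
4 x t [ 0.027  -0.0555  0.    ] a [-0. -0. -0.] mm/row 31 deg/row 0.0
3 x t [ 0.   -0.    0.03] a [-0. -0. -0.] mm/row 15 deg/row 0.0
```

Request:
step_arm(
  motion=[
    {"tx": 0, "ty": 0, "tz": -0.034, "ax": 0, "ay": 0, "az": 0, "claw": -1},
    {"tx": 0, "ty": 0, "tz": -0.034, "ax": 0, "ay": 0, "az": 0, "claw": -1},
    {"tx": 0, "ty": 0, "tz": -0.034, "ax": 0, "ay": 0, "az": 0, "claw": -1},
    {"tx": 0.027, "ty": -0.0555, "tz": 0, "ax": 0, "ay": 0, "az": 0, "claw": -1},
    {"tx": 0.027, "ty": -0.0555, "tz": 0, "ax": 0, "ay": 0, "az": 0, "claw": -1},
    {"tx": 0.027, "ty": -0.0555, "tz": 0, "ax": 0, "ay": 0, "az": 0, "claw": -1},
    {"tx": 0.027, "ty": -0.0555, "tz": 0, "ax": 0, "ay": 0, "az": 0, "claw": -1},
    {"tx": 0, "ty": 0, "tz": 0, "ax": 0, "ay": 0, "az": 0, "claw": -1},
    {"tx": 0, "ty": 0, "tz": 0, "ax": 0, "ay": 0, "az": 0, "claw": -1},
  ],
)

```text
clock: 4.1
eef_pos: [0.6447, -0.2157, 0.1624]
ee_rot: [-2.62, 0.001, -0.09]
contact_force: [0.6, 0.3, -1.4]
width: 0.0289
grip_force: 30.5
```

```bash
python3 - <<'E'
from h import *
st(); plan((bed(.1355,-.071,.018),RB,4))
E
```

```text
t 4.1 p [ 0.6447 -0.2157  0.1624] F [ 0.6  0.3 -1.4] w 0.0289 g 30.5 bed xyz [ 0.1339 -0.0706  0.0637] Rerr(tool,deg) [ 0.13 -0.02 -0.15] az -95.2
[ 0.56  0.73 -0.17  1.65 -0.45  1.   -0.94]
4 x t [ 0.0002 -0.0008  0.0228] a [ 0.0002 -0.     -0.0002] mm/row 11 deg/row 0.1
```

Request:
step_arm(
  motion=[
    {"tx": 0, "ty": -0.0012, "tz": 0.0228, "ax": 0, "ay": 0, "az": 0, "claw": -1},
    {"tx": 0, "ty": -0.0012, "tz": 0.0228, "ax": 0, "ay": 0, "az": 0, "claw": -1},
    {"tx": 0, "ty": -0.0012, "tz": 0.0228, "ax": 0, "ay": 0, "az": 0, "claw": -1},
    {"tx": 0, "ty": -0.0012, "tz": 0.0228, "ax": 0, "ay": 0, "az": 0, "claw": -1},
    {"tx": 0, "ty": 0, "tz": 0, "ax": 0, "ay": 0, "az": 0, "claw": -1},
  ],
)

```text
clock: 4.72
eef_pos: [0.6465, -0.1907, 0.1229]
ee_rot: [-2.619, 0.002, -0.09]
contact_force: [-0.9, 0.3, -0.0]
width: 0.029
grip_force: 30.5
```

```bash
python3 - <<'E'
from h import *
st(); plan((bed(.1355,-.071,.0135),RB,2),(bed(.1315,-.071,.0135),RB,2))
E
```

```text
t 4.725 p [ 0.6465 -0.1907  0.1229] F [-0.9  0.3 -0. ] w 0.029 g 30.5 bed xyz [ 0.136  -0.0702  0.017 ] Rerr(tool,deg) [ 0.05  0.04 -0.21] az -95.2
[ 0.54  0.77 -0.19  1.7  -0.47  0.91 -0.93]
2 x t [0.0008 0.0005 0.0035] a [ 0.0001  0.0001 -0.0006] mm/row 2 deg/row 0.1
2 x t [0.    0.004 0.   ] a [-0. -0. -0.] mm/row 2 deg/row 0.0
```

Request:
step_arm(
  motion=[
    {"tx": 0.0008, "ty": 0.0005, "tz": 0.0035, "ax": 0, "ay": 0, "az": -0.0006, "claw": -1},
    {"tx": 0.0008, "ty": 0, "tz": 0.0035, "ax": 0, "ay": 0, "az": -0.0006, "claw": -1},
    {"tx": 0, "ty": 0.004, "tz": 0, "ax": 0, "ay": 0, "az": 0, "claw": -1},
    {"tx": 0, "ty": 0.004, "tz": 0, "ax": 0, "ay": 0, "az": 0, "claw": -1},
    {"tx": 0, "ty": 0, "tz": 0, "ax": 0, "ay": 0, "az": 0, "claw": -1},
  ],
)

```text
clock: 5.35
eef_pos: [0.6478, -0.1929, 0.1194]
ee_rot: [-2.619, -0.001, -0.087]
contact_force: [0.5, 3.4, 3.7]
width: 0.0293
grip_force: 30.7
```

```bash
python3 - <<'E'
from h import *
st(); print("bed F",np.round(bot.get_state()['contact_force']@np.c_[EX,EY,EZ],1))
E
```

```text
t 5.35 p [ 0.6478 -0.1929  0.1194] F [0.5 3.4 3.7] w 0.0293 g 30.7 bed xyz [ 0.1323 -0.0717  0.0149] Rerr(tool,deg) [ 0.03 -0.07  0.02] az -95.0
[ 0.55  0.77 -0.19  1.69 -0.47  0.91 -0.92]
bed F [ 4.9 -0.2  1.5]
```

Request:
step_arm(
  motion=[
    {"tx": 0, "ty": 0, "tz": 0, "ax": 0, "ay": 0, "az": 0, "claw": 0.2},
    {"tx": 0, "ty": 0, "tz": 0, "ax": 0, "ay": 0, "az": 0, "claw": 0.2},
    {"tx": 0, "ty": 0, "tz": 0, "ax": 0, "ay": 0, "az": 0, "claw": 0.2},
    {"tx": 0, "ty": 0, "tz": -0.06, "ax": 0, "ay": 0, "az": 0, "claw": 0.2},
    {"tx": 0, "ty": 0, "tz": -0.1, "ax": 0, "ay": 0, "az": 0, "claw": 1},
    {"tx": 0, "ty": 0, "tz": -0.12, "ax": 0, "ay": 0, "az": 0, "claw": 1},
  ],
)

```text
clock: 6.1
eef_pos: [0.6407, -0.2634, 0.2407]
ee_rot: [-2.619, 0.001, -0.087]
contact_force: [0.5, -0.5, 1.0]
width: 0.0843
grip_force: 0.0
```

```bash
python3 - <<'E'
from h import *
st()
c=np.array([.4968,.1350]); A=down(-47.5)
M=plan(([*c,.16],A,12),([*c,.034],A,5))
E
```

```text
t 6.1 p [ 0.6407 -0.2634  0.2407] F [ 0.5 -0.5  1. ] w 0.0843 g 0.0 bed xyz [ 0.1317 -0.0708  0.1555] Rerr(tool,deg) [0.08 0.04 0.  ] az -95.0
[ 0.61  0.68 -0.15  1.54 -0.42  1.18 -0.96]
12 x t [-0.005  -0.0666  0.0334] a [-0.013  -0.0057 -0.0215] mm/row 37 deg/row 4.6
5 x t [-0.     -0.      0.0504] a [0. 0. 0.] mm/row 25 deg/row 0.0
```

Request:
step_arm(
  motion=[
    {"tx": -0.005, "ty": -0.0666, "tz": 0.0334, "ax": -0.013, "ay": -0.0057, "az": -0.0215, "claw": 1},
    {"tx": -0.005, "ty": -0.0666, "tz": 0.0334, "ax": -0.013, "ay": -0.0057, "az": -0.0215, "claw": 1},
    {"tx": -0.005, "ty": -0.0666, "tz": 0.0334, "ax": -0.013, "ay": -0.0057, "az": -0.0215, "claw": 1},
    {"tx": -0.005, "ty": -0.0666, "tz": 0.0334, "ax": -0.013, "ay": -0.0057, "az": -0.0215, "claw": 1},
    {"tx": -0.005, "ty": -0.0666, "tz": 0.0334, "ax": -0.013, "ay": -0.0057, "az": -0.0215, "claw": 1},
    {"tx": -0.005, "ty": -0.0666, "tz": 0.0334, "ax": -0.013, "ay": -0.0057, "az": -0.0215, "claw": 1},
    {"tx": -0.005, "ty": -0.0666, "tz": 0.0334, "ax": -0.013, "ay": -0.0057, "az": -0.0215, "claw": 1},
    {"tx": -0.005, "ty": -0.0666, "tz": 0.0334, "ax": -0.013, "ay": -0.0057, "az": -0.0215, "claw": 1},
    {"tx": -0.005, "ty": -0.0666, "tz": 0.0334, "ax": -0.013, "ay": -0.0057, "az": -0.0215, "claw": 1},
    {"tx": -0.005, "ty": -0.0666, "tz": 0.0334, "ax": -0.013, "ay": -0.0057, "az": -0.0215, "claw": 1},
    {"tx": -0.005, "ty": -0.0666, "tz": 0.0334, "ax": -0.013, "ay": -0.0057, "az": -0.0215, "claw": 1},
    {"tx": -0.005, "ty": -0.0666, "tz": 0.0334, "ax": -0.013, "ay": -0.0057, "az": -0.0215, "claw": 1},
  ],
)

```text
clock: 7.6
eef_pos: [0.4973, 0.1359, 0.1589]
ee_rot: [3.14, -0.003, 0.744]
contact_force: [0.5, 0.1, 0.2]
width: 0.0853
grip_force: 0.0
```

Request:
step_arm(
  motion=[
    {"tx": 0, "ty": 0, "tz": 0, "ax": 0, "ay": 0, "az": 0, "claw": 1},
  ],
)

```text
clock: 7.72
eef_pos: [0.4951, 0.138, 0.1583]
ee_rot: [-3.141, -0.001, 0.749]
contact_force: [0.2, -1.0, -0.5]
width: 0.0853
grip_force: 0.0
```

```bash
python3 - <<'E'
from h import *
st()
c=np.array([.4968,.1350]); A=down(-47.5)
M=plan(([*c,.034],A,5))
# check caul_a on the rack from the top camera
im,T=cloud("top"); P=box(T,[.4,-.33,.03],[.8,-.08,.25]); L=(P-O)@np.c_[EX,EY,EZ]
q=L[(L[:,2]>.015)&(L[:,2]<.034)&(abs(L[:,1])<.148)]; print(rect(q),np.median(q,0),len(q))
E
```

```text
t 7.725 p [0.4951 0.138  0.1583] F [ 0.2 -1.  -0.5] w 0.0853 g 0.0 bed xyz [ 0.4258  0.1092 -0.1095] Rerr(tool,deg) [28.16 12.51 46.78] az -47.1
[-0.28  0.46 -0.14  2.14  0.11  0.55 -1.32]
5 x t [-0.0003  0.0014  0.0497] a [-0.0001 -0.      0.0005] mm/row 25 deg/row 0.1
(array([ 0.1335, -0.0723]), array([0.0337, 0.1402]), np.float32(89.9)) [ 0.13676282 -0.0705995   0.02460853] 360
```

Request:
step_arm(
  motion=[
    {"tx": -0.0003, "ty": 0.0014, "tz": 0.0497, "ax": 0, "ay": 0, "az": -0.0005, "claw": 1},
    {"tx": -0.0003, "ty": 0.0014, "tz": 0.0497, "ax": 0, "ay": 0, "az": -0.0005, "claw": 1},
    {"tx": -0.0003, "ty": 0.0014, "tz": 0.0497, "ax": 0, "ay": 0, "az": -0.0005, "claw": 1},
    {"tx": -0.0003, "ty": 0.0014, "tz": 0.0497, "ax": 0, "ay": 0, "az": -0.0005, "claw": 1},
    {"tx": -0.0003, "ty": 0.0014, "tz": 0.0497, "ax": 0, "ay": 0, "az": -0.0005, "claw": 1},
    {"tx": 0, "ty": 0, "tz": 0, "ax": 0, "ay": 0, "az": 0, "claw": 1},
    {"tx": 0, "ty": 0, "tz": 0, "ax": 0, "ay": 0, "az": 0, "claw": -1},
    {"tx": 0, "ty": 0, "tz": 0, "ax": 0, "ay": 0, "az": 0, "claw": -1},
    {"tx": 0, "ty": 0, "tz": 0, "ax": 0, "ay": 0, "az": 0, "claw": -1},
    {"tx": 0, "ty": 0, "tz": 0, "ax": 0, "ay": 0, "az": 0, "claw": -1},
  ],
  squeeze=30,
)

```text
clock: 9.02
eef_pos: [0.5, 0.1322, 0.0356]
ee_rot: [3.141, -0.004, 0.75]
contact_force: [-0.9, -0.0, 7.7]
width: 0.0295
grip_force: 29.4
```

```bash
python3 - <<'E'
from h import *
st(); M=pose(); p=M[:3,3].copy(); p[2]+=.10
M=plan((p,None,4)); plan((bed(.137,.072,.10),RB,12),start=M)
E
```

```text
t 9.025 p [0.5    0.1322 0.0356] F [-0.9 -0.   7.7] w 0.0295 g 29.4 bed xyz [ 0.3598  0.1039 -0.2131] Rerr(tool,deg) [28.18 12.33 46.88] az -47.0
[-0.32  0.67 -0.07  2.21  0.17  0.26 -1.36]
4 x t [ 0.0002  0.0001 -0.05  ] a [-0. -0.  0.] mm/row 25 deg/row 0.0
12 x t [-0.0206  0.0527 -0.0241] a [0.013  0.0057 0.0217] mm/row 31 deg/row 4.7
```

```bash
python3 - <<'E'
from h import *
p=pose()[:3,3].copy(); p[2]+=.16
M=plan((p,None,4)); plan((bed(.137,.072,.11),RB,12),start=M)
E
```

```text
4 x t [ 0.0003  0.0001 -0.08  ] a [-0. -0.  0.] mm/row 40 deg/row 0.0
12 x t [-0.0216  0.0555 -0.0159] a [0.013  0.0057 0.0217] mm/row 31 deg/row 4.7
```

Request:
step_arm(
  motion=[
    {"tx": 0.0003, "ty": 0, "tz": -0.05, "ax": 0, "ay": 0, "az": 0, "claw": -1},
    {"tx": 0.0003, "ty": 0, "tz": -0.09, "ax": 0, "ay": 0, "az": 0, "claw": -1},
    {"tx": 0.0003, "ty": 0, "tz": -0.09, "ax": 0, "ay": 0, "az": 0, "claw": -1},
    {"tx": 0.0003, "ty": 0, "tz": -0.09, "ax": 0, "ay": 0, "az": 0, "claw": -1},
  ],
)

```text
clock: 9.52
eef_pos: [0.4994, 0.1322, 0.1966]
ee_rot: [3.141, -0.003, 0.75]
contact_force: [0.0, 0.2, -1.8]
width: 0.0293
grip_force: 30.5
```

Request:
step_arm(
  motion=[
    {"tx": -0.0216, "ty": 0.0555, "tz": -0.0159, "ax": 0.013, "ay": 0.0057, "az": 0.0217, "claw": -1},
    {"tx": -0.0216, "ty": 0.0555, "tz": -0.0159, "ax": 0.013, "ay": 0.0057, "az": 0.0217, "claw": -1},
    {"tx": -0.0216, "ty": 0.0555, "tz": -0.0159, "ax": 0.013, "ay": 0.0057, "az": 0.0217, "claw": -1},
    {"tx": -0.0216, "ty": 0.0555, "tz": -0.0159, "ax": 0.013, "ay": 0.0057, "az": 0.0217, "claw": -1},
    {"tx": -0.0216, "ty": 0.0555, "tz": -0.0159, "ax": 0.013, "ay": 0.0057, "az": 0.0217, "claw": -1},
    {"tx": -0.0216, "ty": 0.0555, "tz": -0.0159, "ax": 0.013, "ay": 0.0057, "az": 0.0217, "claw": -1},
    {"tx": -0.0216, "ty": 0.0555, "tz": -0.0159, "ax": 0.013, "ay": 0.0057, "az": 0.0217, "claw": -1},
    {"tx": -0.0216, "ty": 0.0555, "tz": -0.0159, "ax": 0.013, "ay": 0.0057, "az": 0.0217, "claw": -1},
    {"tx": -0.0216, "ty": 0.0555, "tz": -0.0159, "ax": 0.013, "ay": 0.0057, "az": 0.0217, "claw": -1},
    {"tx": -0.0216, "ty": 0.0555, "tz": -0.0159, "ax": 0.013, "ay": 0.0057, "az": 0.0217, "claw": -1},
    {"tx": -0.0216, "ty": 0.0555, "tz": -0.0159, "ax": 0.013, "ay": 0.0057, "az": 0.0217, "claw": -1},
    {"tx": -0.0216, "ty": 0.0555, "tz": -0.0159, "ax": 0.013, "ay": 0.0057, "az": 0.0217, "claw": -1},
  ],
)

```text
clock: 11.02
eef_pos: [0.5003, -0.2245, 0.2038]
ee_rot: [-2.619, 0.001, -0.089]
contact_force: [0.5, -0.2, -1.0]
width: 0.0292
grip_force: 30.5
```

Request:
step_arm(
  motion=[
    {"tx": 0, "ty": 0, "tz": 0, "ax": 0, "ay": 0, "az": 0, "claw": -1},
  ],
)

```text
clock: 11.15
eef_pos: [0.4989, -0.2269, 0.2026]
ee_rot: [-2.621, 0.003, -0.093]
contact_force: [-0.3, 0.7, -0.8]
width: 0.0292
grip_force: 30.6
```

```bash
python3 - <<'E'
from h import *
st(); M=plan((bed(.137,.073,.04),RB,4),(bed(.137,.073,.018),RB,2))
# sand_b now uncovered; held caul centre offset along bed y
im,T=cloud("top"); c=(.497,.136)
P=box(T,[.4,.03,.012],[.6,.24,.034]); P=P[np.hypot(*(P[:,:2]-c).T)<.08]; print(rect(P),len(P),P[:,2].mean())
E
```

```text
t 11.15 p [ 0.4989 -0.2269  0.2026] F [-0.3  0.7 -0.8] w 0.0292 g 30.6 bed xyz [0.1334 0.0736 0.1105] Rerr(tool,deg) [ 0.18 -0.03 -0.37] az -95.4
[ 0.69  0.56 -0.15  1.9  -0.46  0.98 -0.8 ]
4 x t [ 0.0003 -0.0019  0.0353] a [ 0.0003 -0.     -0.0005] mm/row 18 deg/row 0.1
2 x t [0.    0.    0.022] a [-0. -0. -0.] mm/row 11 deg/row 0.0
(array([0.484 , 0.1453]), array([0.0868, 0.1101]), np.float32(71.1)) 525 0.024293676376262518
```

Request:
step_arm(
  motion=[
    {"tx": 0.0003, "ty": -0.0019, "tz": 0.0353, "ax": 0.0003, "ay": 0, "az": -0.0005, "claw": -1},
    {"tx": 0.0003, "ty": -0.0019, "tz": 0.0353, "ax": 0.0003, "ay": 0, "az": -0.0005, "claw": -1},
    {"tx": 0.0003, "ty": -0.0019, "tz": 0.0353, "ax": 0.0003, "ay": 0, "az": -0.0005, "claw": -1},
    {"tx": 0.0003, "ty": -0.0019, "tz": 0.0353, "ax": 0.0003, "ay": 0, "az": -0.0005, "claw": -1},
    {"tx": 0, "ty": 0, "tz": 0.022, "ax": 0, "ay": 0, "az": 0, "claw": -1},
    {"tx": 0, "ty": 0, "tz": 0.022, "ax": 0, "ay": 0, "az": 0, "claw": -1},
    {"tx": 0, "ty": 0, "tz": 0, "ax": 0, "ay": 0, "az": 0, "claw": -1},
  ],
)

```text
clock: 12.08
eef_pos: [0.5054, -0.1735, 0.125]
ee_rot: [-2.616, -0.002, -0.081]
contact_force: [1.1, -0.2, -0.4]
width: 0.0291
grip_force: 30.5
```

```bash
python3 - <<'E'
from h import *
st(); M=plan((bed(.136,.073,.0138),RB,2),(bed(.1315,.073,.0138),RB,2))
im,T=cloud("top"); P=box(T,[.4,-.33,.03],[.8,-.08,.25]); L=(P-O)@np.c_[EX,EY,EZ]
for s in (1,-1):
    q=L[(L[:,2]>.015)&(L[:,2]<.038)&(s*L[:,1]>.002)&(abs(L[:,1])<.151)&(abs(L[:,0]-.133)<.012)]; print(np.percentile(q[:,1],[0,1,99,100]),len(q))
a=im[180:240,210:270]; cv2.imwrite("pics/d.png",np.hstack([cv2.resize(im[120:240,300:380],(400,600),interpolation=2),cv2.resize(a,(400,600)[:1]+(400,),interpolation=2) if 0 else cv2.copyMakeBorder(cv2.resize(a,(400,400),interpolation=2),0,200,0,0,0)]))
E
```

```text
t 12.075 p [ 0.5054 -0.1735  0.125 ] F [ 1.1 -0.2 -0.4] w 0.0291 g 30.5 bed xyz [0.1412 0.0719 0.0164] Rerr(tool,deg) [-0.12  0.1   0.38] az -94.6
[ 0.64  0.65 -0.21  2.01 -0.53  0.77 -0.75]
2 x t [-0.0011  0.0052  0.0026] a [-0.0003  0.0003  0.0011] mm/row 3 deg/row 0.2
2 x t [-0.      0.0045  0.    ] a [-0. -0. -0.] mm/row 2 deg/row 0.0
[0.00224317 0.00371671 0.13862488 0.14044373] 133
[-0.14210632 -0.13983917 -0.00317464 -0.00215764] 237
```

View pics/d.png

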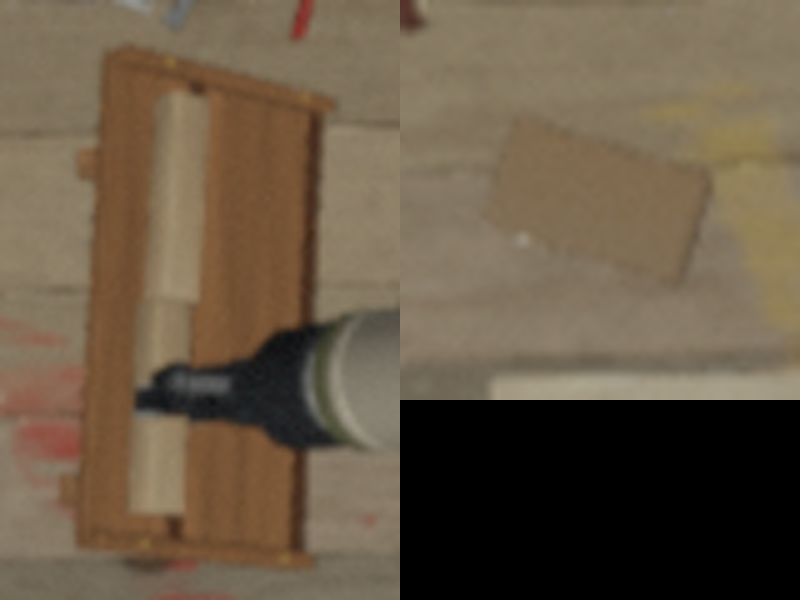

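Request:
step_arm(
  motion=[
    {"tx": -0.0018, "ty": 0.0052, "tz": 0.0026, "ax": -0.0003, "ay": 0.0003, "az": 0.0011, "claw": -1},
    {"tx": -0.0018, "ty": 0.0052, "tz": 0.0026, "ax": -0.0003, "ay": 0.0003, "az": 0.0011, "claw": -1},
    {"tx": 0, "ty": 0.0045, "tz": 0, "ax": 0, "ay": 0, "az": 0, "claw": -1},
    {"tx": 0, "ty": 0.0045, "tz": 0, "ax": 0, "ay": 0, "az": 0, "claw": -1},
    {"tx": 0, "ty": 0, "tz": 0, "ax": 0, "ay": 0, "az": 0, "claw": -1},
  ],
)

```text
clock: 12.75
eef_pos: [0.5031, -0.1796, 0.1189]
ee_rot: [-2.615, 0.0, -0.088]
contact_force: [-0.0, 4.6, 5.0]
width: 0.0289
grip_force: 30.9
```

```bash
python3 - <<'E'
from h import *
st(); print("bed F",np.round(bot.get_state()['contact_force']@np.c_[EX,EY,EZ],1))
plan((bed(.1315,.0735,.0135),RB,2))
E
```

```text
t 12.75 p [ 0.5031 -0.1796  0.1189] F [-0.   4.6  5. ] w 0.0289 g 30.9 bed xyz [0.1326 0.0736 0.0142] Rerr(tool,deg) [-0.15 -0.01 -0.02] az -95.0
[ 0.65  0.66 -0.2   2.01 -0.53  0.77 -0.74]
bed F [6.4 0.4 2. ]
2 x t [0.0001 0.0011 0.0007] a [-0.0004 -0.     -0.    ] mm/row 1 deg/row 0.1
```

Against the ledge (6 N up-slope, 2 N normal). Release and move on to sand_b.

Request:
step_arm(
  motion=[
    {"tx": 0, "ty": 0, "tz": 0, "ax": 0, "ay": 0, "az": 0, "claw": 0.2},
    {"tx": 0, "ty": 0, "tz": 0, "ax": 0, "ay": 0, "az": 0, "claw": 0.2},
    {"tx": 0, "ty": 0, "tz": 0, "ax": 0, "ay": 0, "az": 0, "claw": 0.2},
    {"tx": 0, "ty": 0, "tz": -0.06, "ax": 0, "ay": 0, "az": 0, "claw": 0.2},
    {"tx": 0, "ty": 0, "tz": -0.1, "ax": 0, "ay": 0, "az": 0, "claw": 1},
    {"tx": 0, "ty": 0, "tz": -0.12, "ax": 0, "ay": 0, "az": 0, "claw": 1},
  ],
)

```text
clock: 13.5
eef_pos: [0.4963, -0.2511, 0.2402]
ee_rot: [-2.618, 0.001, -0.088]
contact_force: [0.1, -1.6, -0.3]
width: 0.0845
grip_force: 0.0
```

```bash
cat >> h.py <<'E'
def sand(T,c):
    m=((T[...,2]>.015)&(T[...,2]<.034)&(np.hypot(T[...,0]-c[0],T[...,1]-c[1])<.08)).astype(np.uint8)
    m=cv2.morphologyEx(m,cv2.MORPH_OPEN,np.ones((5,5),np.uint8)); n,l,s,_=cv2.connectedComponentsWithStats(m)
    k=1+np.argmax(s[1:,4]); P=T[l==k]; return rect(P),P[:,2].mean(),P[:,:2].mean(0),len(P)
E
python3 - <<'E'
from h import *
st()
im,T=cloud("top"); r=sand(T,(.497,.136)); print(r); print(sand(T,(.467,.375)))
P=box(T,[.4,-.33,.03],[.8,-.08,.25]); L=(P-O)@np.c_[EX,EY,EZ]
q=L[(L[:,2]>.015)&(L[:,2]<.038)&(abs(L[:,1])<.150)&(abs(L[:,0]-.133)<.02)]; print(rect(q))
for s in (1,-1): print(rect(q[s*q[:,1]>.0]))
c=r[2]; A=down(r[0][2]-90); print(r[0][2]-90)
plan(([*c,.13],A,12))
im,S=cloud("side"); print(sand(S,(.497,.14)))
E
```

```text
t 13.5 p [ 0.4963 -0.2511  0.2402] F [ 0.1 -1.6 -0.3] w 0.0845 g 0.0 bed xyz [0.1312 0.0742 0.1552] Rerr(tool,deg) [-0.02  0.04 -0.06] az -95.1
[ 0.71  0.53 -0.14  1.84 -0.44  1.08 -0.8 ]
((array([0.4965, 0.1409]), array([0.0602, 0.1099]), np.float32(72.2)), np.float64(0.02445582743707478), array([0.49651078, 0.14024469]), 505)
((array([0.4676, 0.3762]), array([0.06  , 0.1112]), np.float32(79.2)), np.float64(0.02428517556350792), array([0.4668611, 0.3752933]), 517)
(array([ 0.1336, -0.0003]), array([0.0347, 0.2849]), np.float32(90.1))
(array([0.1338, 0.0727]), array([0.0342, 0.1392]), np.float32(89.2))
(array([ 0.1338, -0.0726]), array([0.0343, 0.1405]), np.float32(89.5))
-17.800003
12 x t [ 0.0331 -0.0541  0.0382] a [-0.0114 -0.0094 -0.035 ] mm/row 37 deg/row 6.8
((array([0.4956, 0.1449]), array([0.0606, 0.1129]), np.float32(71.2)), np.float64(0.02241370951348804), array([0.49578139, 0.15025892]), 629)
```

Request:
step_arm(
  motion=[
    {"tx": 0.0331, "ty": -0.0541, "tz": 0.0382, "ax": -0.0114, "ay": -0.0094, "az": -0.035, "claw": 1},
    {"tx": 0.0331, "ty": -0.0541, "tz": 0.0382, "ax": -0.0114, "ay": -0.0094, "az": -0.035, "claw": 1},
    {"tx": 0.0331, "ty": -0.0541, "tz": 0.0382, "ax": -0.0114, "ay": -0.0094, "az": -0.035, "claw": 1},
    {"tx": 0.0331, "ty": -0.0541, "tz": 0.0382, "ax": -0.0114, "ay": -0.0094, "az": -0.035, "claw": 1},
    {"tx": 0.0331, "ty": -0.0541, "tz": 0.0382, "ax": -0.0114, "ay": -0.0094, "az": -0.035, "claw": 1},
    {"tx": 0.0331, "ty": -0.0541, "tz": 0.0382, "ax": -0.0114, "ay": -0.0094, "az": -0.035, "claw": 1},
    {"tx": 0.0331, "ty": -0.0541, "tz": 0.0382, "ax": -0.0114, "ay": -0.0094, "az": -0.035, "claw": 1},
    {"tx": 0.0331, "ty": -0.0541, "tz": 0.0382, "ax": -0.0114, "ay": -0.0094, "az": -0.035, "claw": 1},
    {"tx": 0.0331, "ty": -0.0541, "tz": 0.0382, "ax": -0.0114, "ay": -0.0094, "az": -0.035, "claw": 1},
    {"tx": 0.0331, "ty": -0.0541, "tz": 0.0382, "ax": -0.0114, "ay": -0.0094, "az": -0.035, "claw": 1},
    {"tx": 0.0331, "ty": -0.0541, "tz": 0.0382, "ax": -0.0114, "ay": -0.0094, "az": -0.035, "claw": 1},
    {"tx": 0.0331, "ty": -0.0541, "tz": 0.0382, "ax": -0.0114, "ay": -0.0094, "az": -0.035, "claw": 1},
  ],
)

```text
clock: 15.1
eef_pos: [0.4923, 0.1491, 0.1252]
ee_rot: [-3.135, -0.006, 1.269]
contact_force: [1.3, 0.5, 0.3]
width: 0.0857
grip_force: 0.0
```

Request:
step_arm(
  motion=[
    {"tx": 0, "ty": 0, "tz": 0, "ax": 0, "ay": 0, "az": 0, "claw": 1},
    {"tx": 0, "ty": 0, "tz": 0, "ax": 0, "ay": 0, "az": 0, "claw": 1},
  ],
)

```text
clock: 15.35
eef_pos: [0.4929, 0.1477, 0.1258]
ee_rot: [-3.134, -0.005, 1.264]
contact_force: [-0.7, 0.3, 0.3]
width: 0.0853
grip_force: 0.0
```

```bash
python3 - <<'E'
from h import *
st(); A=down(-18); plan(([.4965,.142,.04],A,3)); plan(([.4965,.142,.006],A,2),start=np.block([[A,np.c_[[.4965,.142,.04]]],[0,0,0,1]]))
E
```

```text
t 15.35 p [0.4929 0.1477 0.1258] F [-0.7  0.3  0.3] w 0.0853 g 0.0 bed xyz [ 0.4177  0.1123 -0.1424] Rerr(tool,deg) [24.66 20.29 75.51] az -17.6
[-0.24  0.52 -0.22  2.16  0.21  0.49 -0.93]
3 x t [-0.0031  0.0037  0.0572] a [-0.0008 -0.0006  0.0008] mm/row 29 deg/row 0.2
2 x t [0.    0.    0.034] a [0. 0. 0.] mm/row 17 deg/row 0.0
```

Request:
step_arm(
  motion=[
    {"tx": -0.0031, "ty": 0.0037, "tz": 0.0572, "ax": -0.0008, "ay": -0.0006, "az": 0.0008, "claw": 1},
    {"tx": -0.0031, "ty": 0.0037, "tz": 0.0572, "ax": -0.0008, "ay": -0.0006, "az": 0.0008, "claw": 1},
    {"tx": -0.0031, "ty": 0.0037, "tz": 0.0572, "ax": -0.0008, "ay": -0.0006, "az": 0.0008, "claw": 1},
    {"tx": 0, "ty": 0, "tz": 0, "ax": 0, "ay": 0, "az": 0, "claw": 1},
  ],
)

```text
clock: 15.85
eef_pos: [0.4963, 0.1403, 0.0388]
ee_rot: [-3.14, 0.002, 1.254]
contact_force: [1.2, 0.7, -0.6]
width: 0.0852
grip_force: 0.0
```

```bash
python3 - <<'E'
from h import *
st(); A=down(-18); plan(([.4965,.142,.006],A,3))
E
```

```text
t 15.85 p [0.4963 0.1403 0.0388] F [ 1.2  0.7 -0.6] w 0.0852 g 0.0 bed xyz [ 0.3681  0.1083 -0.2142] Rerr(tool,deg) [25.32 20.28 74.94] az -18.1
[-0.3   0.67 -0.13  2.21  0.28  0.28 -0.99]
3 x t [ 0.0011 -0.0002  0.0219] a [-0.0002  0.0003 -0.0002] mm/row 11 deg/row 0.1
```

Request:
step_arm(
  motion=[
    {"tx": 0.0011, "ty": 0, "tz": 0.0219, "ax": 0, "ay": 0.0003, "az": 0, "claw": 1},
    {"tx": 0.0011, "ty": 0, "tz": 0.0219, "ax": 0, "ay": 0.0003, "az": 0, "claw": 1},
    {"tx": 0.0011, "ty": 0, "tz": 0.0219, "ax": 0, "ay": 0.0003, "az": 0, "claw": 1},
    {"tx": 0, "ty": 0, "tz": 0, "ax": 0, "ay": 0, "az": 0, "claw": 1},
    {"tx": 0, "ty": 0, "tz": 0, "ax": 0, "ay": 0, "az": 0, "claw": -1},
    {"tx": 0, "ty": 0, "tz": 0, "ax": 0, "ay": 0, "az": 0, "claw": -1},
    {"tx": 0, "ty": 0, "tz": 0, "ax": 0, "ay": 0, "az": 0, "claw": -1},
  ],
  squeeze=30,
)

```text
clock: 16.73
eef_pos: [0.497, 0.1438, 0.0076]
ee_rot: [3.141, -0.003, 1.257]
contact_force: [-0.6, 0.1, 4.9]
width: 0.0597
grip_force: 32.8
```

```bash
python3 - <<'E'
from h import *
st(); p=pose()[:3,3].copy(); p[2]+=.21
M=plan((p,None,5)); plan((bed(.045,.057,.15),RB,10),start=M)
E
```

```text
t 16.725 p [0.497  0.1438 0.0076] F [-0.6  0.1  4.9] w 0.0597 g 32.8 bed xyz [ 0.3556  0.1078 -0.243 ] Rerr(tool,deg) [25.2  19.99 75.2 ] az -18.0
[-0.32  0.72 -0.1   2.22  0.3   0.21 -1.  ]
5 x t [ 0.0002  0.     -0.084 ] a [-0. -0. -0.] mm/row 42 deg/row 0.0
10 x t [-0.06    0.0804 -0.018 ] a [0.014  0.0111 0.0418] mm/row 51 deg/row 8.2
```

```bash
python3 - <<'E'
from h import *
M=pose(); M[2,3]+=.21
G=np.eye(4);G[:3,:3]=RB;G[:3,3]=bed(.045,.057,.15)
plan((G[:3,3],RB,14),start=M)
D=np.real(fmp(np.linalg.inv(M)@G,1/14)); Q=M.copy()
for i in range(14):
    Q=Q@D; c=np.array([[sx*.03*0+x,y,-.008*0+.008] for x in(-.055,.055) for y in(-.03,.03) for sx in(1,)]); c[:,2]=+.008
    w=(Q[:3,:3]@c.T).T+Q[:3,3]; print(np.round(Q[:3,3],3),"low",w[:,2].min().round(3))
E
```

```text
14 x t [-0.0418  0.0582 -0.0134] a [0.01   0.0079 0.0298] mm/row 36 deg/row 5.8
[0.518 0.115 0.224] low 0.214
[0.537 0.084 0.229] low 0.217
[0.552 0.051 0.233] low 0.219
[0.565 0.017 0.236] low 0.219
[ 0.574 -0.018  0.236] low 0.218
[ 0.581 -0.054  0.236] low 0.217
[ 0.583 -0.09   0.234] low 0.214
[ 0.582 -0.126  0.231] low 0.21
[ 0.578 -0.162  0.227] low 0.205
[ 0.571 -0.198  0.222] low 0.199
[ 0.559 -0.232  0.216] low 0.193
[ 0.545 -0.264  0.209] low 0.186
[ 0.528 -0.295  0.201] low 0.178
[ 0.507 -0.324  0.193] low 0.171
```

Clear of the rack everywhere.

Request:
step_arm(
  motion=[
    {"tx": 0, "ty": 0, "tz": -0.05, "ax": 0, "ay": 0, "az": 0, "claw": -1},
    {"tx": 0, "ty": 0, "tz": -0.09, "ax": 0, "ay": 0, "az": 0, "claw": -1},
    {"tx": 0, "ty": 0, "tz": -0.09, "ax": 0, "ay": 0, "az": 0, "claw": -1},
    {"tx": 0, "ty": 0, "tz": -0.1, "ax": 0, "ay": 0, "az": 0, "claw": -1},
    {"tx": 0, "ty": 0, "tz": -0.09, "ax": 0, "ay": 0, "az": 0, "claw": -1},
  ],
)

```text
clock: 17.35
eef_pos: [0.4966, 0.143, 0.2192]
ee_rot: [3.141, -0.003, 1.257]
contact_force: [0.3, -0.1, -0.5]
width: 0.0597
grip_force: 32.8
```

Request:
step_arm(
  motion=[
    {"tx": -0.0418, "ty": 0.0582, "tz": -0.0134, "ax": 0.01, "ay": 0.0079, "az": 0.0298, "claw": -1},
    {"tx": -0.0418, "ty": 0.0582, "tz": -0.0134, "ax": 0.01, "ay": 0.0079, "az": 0.0298, "claw": -1},
    {"tx": -0.0418, "ty": 0.0582, "tz": -0.0134, "ax": 0.01, "ay": 0.0079, "az": 0.0298, "claw": -1},
    {"tx": -0.0418, "ty": 0.0582, "tz": -0.0134, "ax": 0.01, "ay": 0.0079, "az": 0.0298, "claw": -1},
    {"tx": -0.0418, "ty": 0.0582, "tz": -0.0134, "ax": 0.01, "ay": 0.0079, "az": 0.0298, "claw": -1},
    {"tx": -0.0418, "ty": 0.0582, "tz": -0.0134, "ax": 0.01, "ay": 0.0079, "az": 0.0298, "claw": -1},
    {"tx": -0.0418, "ty": 0.0582, "tz": -0.0134, "ax": 0.01, "ay": 0.0079, "az": 0.0298, "claw": -1},
    {"tx": -0.0418, "ty": 0.0582, "tz": -0.0134, "ax": 0.01, "ay": 0.0079, "az": 0.0298, "claw": -1},
    {"tx": -0.0418, "ty": 0.0582, "tz": -0.0134, "ax": 0.01, "ay": 0.0079, "az": 0.0298, "claw": -1},
    {"tx": -0.0418, "ty": 0.0582, "tz": -0.0134, "ax": 0.01, "ay": 0.0079, "az": 0.0298, "claw": -1},
    {"tx": -0.0418, "ty": 0.0582, "tz": -0.0134, "ax": 0.01, "ay": 0.0079, "az": 0.0298, "claw": -1},
    {"tx": -0.0418, "ty": 0.0582, "tz": -0.0134, "ax": 0.01, "ay": 0.0079, "az": 0.0298, "claw": -1},
  ],
)

```text
clock: 18.85
eef_pos: [0.5447, -0.2666, 0.2082]
ee_rot: [-2.685, -0.043, 0.1]
contact_force: [0.4, -0.1, -1.3]
width: 0.0597
grip_force: 32.8
```

Request:
step_arm(
  motion=[
    {"tx": -0.0418, "ty": 0.0582, "tz": -0.0134, "ax": 0.01, "ay": 0.0079, "az": 0.0298, "claw": -1},
    {"tx": -0.0418, "ty": 0.0582, "tz": -0.0134, "ax": 0.01, "ay": 0.0079, "az": 0.0298, "claw": -1},
    {"tx": 0, "ty": 0, "tz": 0, "ax": 0, "ay": 0, "az": 0, "claw": -1},
    {"tx": 0, "ty": 0, "tz": 0, "ax": 0, "ay": 0, "az": 0, "claw": -1},
  ],
)

```text
clock: 19.35
eef_pos: [0.5073, -0.325, 0.1925]
ee_rot: [-2.618, 0.001, -0.085]
contact_force: [0.4, -0.2, 0.7]
width: 0.0596
grip_force: 32.8
```

```bash
python3 - <<'E'
from h import *
st(); plan((bed(.044,.058,.03),RB,6))
E
```

```text
t 19.35 p [ 0.5073 -0.325   0.1925] F [ 0.4 -0.2  0.7] w 0.0596 g 32.8 bed xyz [0.0444 0.0567 0.1502] Rerr(tool,deg) [0.03 0.1  0.11] az -94.9
[ 0.74  0.65 -0.07  1.74 -0.43  1.1  -0.71]
6 x t [-0.0004  0.0001  0.0401] a [0.     0.0001 0.0001] mm/row 20 deg/row 0.0
```

Request:
step_arm(
  motion=[
    {"tx": -0.0004, "ty": 0, "tz": 0.0401, "ax": 0, "ay": 0.0001, "az": 0.0001, "claw": -1},
    {"tx": -0.0004, "ty": 0, "tz": 0.0401, "ax": 0, "ay": 0.0001, "az": 0.0001, "claw": -1},
    {"tx": -0.0004, "ty": 0, "tz": 0.0401, "ax": 0, "ay": 0.0001, "az": 0.0001, "claw": -1},
    {"tx": -0.0004, "ty": 0, "tz": 0.0401, "ax": 0, "ay": 0.0001, "az": 0.0001, "claw": -1},
    {"tx": -0.0004, "ty": 0, "tz": 0.0401, "ax": 0, "ay": 0.0001, "az": 0.0001, "claw": -1},
    {"tx": -0.0004, "ty": 0, "tz": 0.0401, "ax": 0, "ay": 0.0001, "az": 0.0001, "claw": -1},
    {"tx": 0, "ty": 0, "tz": 0, "ax": 0, "ay": 0, "az": 0, "claw": -1},
  ],
)

```text
clock: 20.23
eef_pos: [0.5116, -0.263, 0.0879]
ee_rot: [-2.617, 0.001, -0.084]
contact_force: [0.8, -0.6, -0.0]
width: 0.0591
grip_force: 32.8
```

```bash
python3 - <<'E'
from h import *
st(); plan((bed(.043,.058,.014),RB,2),(bed(.043,.058,.0095),RB,2),(bed(.0385,.058,.0095),RB,2))
im,T=cloud("top"); P=box(T,[.4,-.4,.03],[.8,-.08,.25]); L=(P-O)@np.c_[EX,EY,EZ]
q=L[(L[:,2]>.032)&(L[:,2]<.055)&(abs(L[:,1])<.150)&(abs(L[:,0]-.058)<.006)]; print(np.percentile(q[:,1],[0,2,98,100]),len(q))
E
```

```text
t 20.225 p [ 0.5116 -0.263   0.0879] F [ 0.8 -0.6 -0. ] w 0.0591 g 32.8 bed xyz [0.0459 0.0579 0.0285] Rerr(tool,deg) [-0.05  0.14  0.13] az -94.8
[ 0.7   0.75 -0.12  1.89 -0.5   0.85 -0.66]
2 x t [-0.0001  0.0029  0.0145] a [-0.0002  0.0004  0.0004] mm/row 7 deg/row 0.1
2 x t [0.     0.     0.0045] a [-0. -0. -0.] mm/row 2 deg/row 0.0
2 x t [-0.      0.0045  0.    ] a [-0. -0. -0.] mm/row 2 deg/row 0.0
[0.00357398 0.00446266 0.11125147 0.11160763] 67
```

Request:
step_arm(
  motion=[
    {"tx": 0, "ty": 0.0029, "tz": 0.0145, "ax": -0.0002, "ay": 0.0004, "az": 0.0004, "claw": -1},
    {"tx": 0, "ty": 0.0029, "tz": 0.0145, "ax": -0.0002, "ay": 0.0004, "az": 0.0004, "claw": -1},
    {"tx": 0, "ty": 0, "tz": 0.0045, "ax": 0, "ay": 0, "az": 0, "claw": -1},
    {"tx": 0, "ty": 0, "tz": 0.0045, "ax": 0, "ay": 0, "az": 0, "claw": -1},
    {"tx": 0, "ty": 0, "tz": 0, "ax": 0, "ay": 0, "az": 0, "claw": -1},
  ],
)

```text
clock: 20.9
eef_pos: [0.5116, -0.2585, 0.0702]
ee_rot: [-2.62, -0.001, -0.091]
contact_force: [-0.4, 0.2, -1.5]
width: 0.0595
grip_force: 32.8
```

```bash
python3 - <<'E'
from h import *
st(); print("bed F",np.round(bot.get_state()['contact_force']@np.c_[EX,EY,EZ],1)); plan((bed(.0375,.058,.0098),RB,3))
E
```

```text
t 20.9 p [ 0.5116 -0.2585  0.0702] F [-0.4  0.2 -1.5] w 0.0595 g 32.8 bed xyz [0.0409 0.0582 0.011 ] Rerr(tool,deg) [ 0.12 -0.14 -0.19] az -95.2
[ 0.7   0.77 -0.13  1.9  -0.51  0.81 -0.65]
bed F [-0.6  0.4 -1.4]
3 x t [0.0001 0.0023 0.0008] a [ 0.0002 -0.0003 -0.0003] mm/row 1 deg/row 0.1
```

Request:
step_arm(
  motion=[
    {"tx": 0, "ty": 0.0023, "tz": 0.0015, "ax": 0.0002, "ay": -0.0003, "az": -0.0003, "claw": -1},
    {"tx": 0, "ty": 0.0023, "tz": 0.0015, "ax": 0.0002, "ay": -0.0003, "az": -0.0003, "claw": -1},
    {"tx": 0, "ty": 0.0023, "tz": 0.0015, "ax": 0.0002, "ay": -0.0003, "az": -0.0003, "claw": -1},
    {"tx": 0, "ty": 0, "tz": 0, "ax": 0, "ay": 0, "az": 0, "claw": -1},
  ],
)

```text
clock: 21.4
eef_pos: [0.5118, -0.258, 0.0674]
ee_rot: [-2.614, 0.001, -0.086]
contact_force: [1.0, 7.3, 6.0]
width: 0.06
grip_force: 33.0
```

```bash
python3 - <<'E'
from h import *
st(); print("bed F",np.round(bot.get_state()['contact_force']@np.c_[EX,EY,EZ],1)); plan((bed(.0375,.058,.009),RB,2))
E
```

```text
t 21.4 p [ 0.5118 -0.258   0.0674] F [1.  7.3 6. ] w 0.06 g 33.0 bed xyz [0.0399 0.0581 0.0083] Rerr(tool,deg) [-0.21  0.08  0.02] az -95.0
[ 0.7   0.78 -0.13  1.9  -0.51  0.81 -0.64]
bed F [ 9.4 -0.3  1.5]
2 x t [ 0.0001  0.0024 -0.0007] a [-0.0006  0.0002  0.0001] mm/row 1 deg/row 0.1
```

Request:
step_arm(
  motion=[
    {"tx": 0, "ty": 0, "tz": 0, "ax": 0, "ay": 0, "az": 0, "claw": 1},
    {"tx": 0, "ty": 0, "tz": 0, "ax": 0, "ay": 0, "az": 0, "claw": 1},
    {"tx": 0, "ty": 0, "tz": 0, "ax": 0, "ay": 0, "az": 0, "claw": 1},
    {"tx": 0, "ty": 0, "tz": -0.06, "ax": 0, "ay": 0, "az": 0, "claw": 1},
    {"tx": 0, "ty": 0, "tz": -0.1, "ax": 0, "ay": 0, "az": 0, "claw": 1},
    {"tx": 0, "ty": 0, "tz": -0.12, "ax": 0, "ay": 0, "az": 0, "claw": 1},
    {"tx": 0, "ty": 0, "tz": -0.12, "ax": 0, "ay": 0, "az": 0, "claw": 1},
  ],
)

```text
clock: 22.28
eef_pos: [0.5024, -0.361, 0.2415]
ee_rot: [-2.619, 0.001, -0.088]
contact_force: [0.8, -0.6, 0.2]
width: 0.0857
grip_force: 0.0
```

```bash
python3 - <<'E'
from h import *
st()
im,T=cloud("top"); P=box(T,[.4,-.33,.03],[.8,-.08,.25]); L=(P-O)@np.c_[EX,EY,EZ]
q=L[(L[:,2]>.018)&(L[:,2]<.038)&(L[:,1]<.150)&(L[:,1]>0)&(abs(L[:,0]-.045)<.045)]; print("sand_b",rect(q),np.median(q[:,2]),len(q))
A=down(-11.5); c=[.467,.3765]
M0=pose(); G=np.eye(4);G[:3,:3]=A;G[:3,3]=[*c,.15]
n=20; plan((G[:3,3],A,n)); D=np.real(fmp(np.linalg.inv(M0)@G,1/n)); Q=M0
for i in range(n): 
    Q=Q@D
    if i%3==2: print(np.round(Q[:3,3],3))
E
```

```text
t 22.275 p [ 0.5024 -0.361   0.2415] F [ 0.8 -0.6  0.2] w 0.0857 g 0.0 bed xyz [0.0374 0.0585 0.2107] Rerr(tool,deg) [ 0.05  0.03 -0.04] az -95.0
[ 0.77  0.62 -0.05  1.65 -0.41  1.23 -0.72]
sand_b (array([0.0412, 0.058 ]), array([0.0638, 0.1096]), np.float32(91.0)) 0.024690288893295147 456
20 x t [ 0.0412 -0.064   0.031 ] a [-0.0066 -0.0061 -0.0227] mm/row 41 deg/row 4.4
[ 0.567 -0.262  0.254]
[ 0.607 -0.146  0.255]
[ 0.621 -0.024  0.249]
[0.61  0.098 0.235]
[0.574 0.213 0.211]
[0.516 0.317 0.178]
```

Request:
step_arm(
  motion=[
    {"tx": 0.0412, "ty": -0.064, "tz": 0.031, "ax": -0.0066, "ay": -0.0061, "az": -0.0227, "claw": 1},
    {"tx": 0.0412, "ty": -0.064, "tz": 0.031, "ax": -0.0066, "ay": -0.0061, "az": -0.0227, "claw": 1},
    {"tx": 0.0412, "ty": -0.064, "tz": 0.031, "ax": -0.0066, "ay": -0.0061, "az": -0.0227, "claw": 1},
    {"tx": 0.0412, "ty": -0.064, "tz": 0.031, "ax": -0.0066, "ay": -0.0061, "az": -0.0227, "claw": 1},
    {"tx": 0.0412, "ty": -0.064, "tz": 0.031, "ax": -0.0066, "ay": -0.0061, "az": -0.0227, "claw": 1},
    {"tx": 0.0412, "ty": -0.064, "tz": 0.031, "ax": -0.0066, "ay": -0.0061, "az": -0.0227, "claw": 1},
    {"tx": 0.0412, "ty": -0.064, "tz": 0.031, "ax": -0.0066, "ay": -0.0061, "az": -0.0227, "claw": 1},
    {"tx": 0.0412, "ty": -0.064, "tz": 0.031, "ax": -0.0066, "ay": -0.0061, "az": -0.0227, "claw": 1},
    {"tx": 0.0412, "ty": -0.064, "tz": 0.031, "ax": -0.0066, "ay": -0.0061, "az": -0.0227, "claw": 1},
    {"tx": 0.0412, "ty": -0.064, "tz": 0.031, "ax": -0.0066, "ay": -0.0061, "az": -0.0227, "claw": 1},
    {"tx": 0.0412, "ty": -0.064, "tz": 0.031, "ax": -0.0066, "ay": -0.0061, "az": -0.0227, "claw": 1},
    {"tx": 0.0412, "ty": -0.064, "tz": 0.031, "ax": -0.0066, "ay": -0.0061, "az": -0.0227, "claw": 1},
  ],
)

```text
clock: 23.82
eef_pos: [0.6067, 0.1071, 0.2294]
ee_rot: [-2.932, -0.099, 0.794]
contact_force: [1.6, -0.4, -0.2]
width: 0.0859
grip_force: 0.0
```

```bash
python3 - <<'E'
from h import *
st(); c=np.array([.467,.3765]); A=down(-11.5)
_,T=cloud("top",False); _,S=cloud("side",False)
for X in(T,S):
    P=box(X,[.35,.2,.035],[.65,.55,.4]); d=np.hypot(*(P[:,:2]-c).T); k=d<.13; print(k.sum(),P[k].min(0) if k.any() else 0,P[k].max(0) if k.any() else 0,d.min())
plan(([*c,.15],A,9))
E
```

```text
t 23.825 p [0.6067 0.1071 0.2294] F [ 1.6 -0.4 -0.2] w 0.0859 g 0.0 bed xyz [ 0.4431 -0.0047 -0.0374] Rerr(tool,deg) [14.32 13.2  49.14] az -43.3
[ 0.03  0.51 -0.26  1.82 -0.14  0.87 -0.88]
609 [0.35002541 0.27840503 0.03503653] [0.59565393 0.47825974 0.0829139 ] 0.03557147933467036
1227 [0.35003742 0.28087549 0.035095  ] [0.59495848 0.47873042 0.0727014 ] 0.07696512085525249
9 x t [ 0.0358 -0.055   0.0263] a [-0.0062 -0.0055 -0.0199] mm/row 35 deg/row 3.9
```

Request:
step_arm(
  motion=[
    {"tx": 0.0358, "ty": -0.055, "tz": 0.0263, "ax": -0.0062, "ay": -0.0055, "az": -0.0199, "claw": 1},
    {"tx": 0.0358, "ty": -0.055, "tz": 0.0263, "ax": -0.0062, "ay": -0.0055, "az": -0.0199, "claw": 1},
    {"tx": 0.0358, "ty": -0.055, "tz": 0.0263, "ax": -0.0062, "ay": -0.0055, "az": -0.0199, "claw": 1},
    {"tx": 0.0358, "ty": -0.055, "tz": 0.0263, "ax": -0.0062, "ay": -0.0055, "az": -0.0199, "claw": 1},
    {"tx": 0.0358, "ty": -0.055, "tz": 0.0263, "ax": -0.0062, "ay": -0.0055, "az": -0.0199, "claw": 1},
    {"tx": 0.0358, "ty": -0.055, "tz": 0.0263, "ax": -0.0062, "ay": -0.0055, "az": -0.0199, "claw": 1},
    {"tx": 0.0358, "ty": -0.055, "tz": 0.0263, "ax": -0.0062, "ay": -0.0055, "az": -0.0199, "claw": 1},
    {"tx": 0.0358, "ty": -0.055, "tz": 0.0263, "ax": -0.0062, "ay": -0.0055, "az": -0.0199, "claw": 1},
    {"tx": 0.0358, "ty": -0.055, "tz": 0.0263, "ax": -0.0062, "ay": -0.0055, "az": -0.0199, "claw": 1},
    {"tx": 0, "ty": 0, "tz": 0, "ax": 0, "ay": 0, "az": 0, "claw": 1},
    {"tx": 0, "ty": 0, "tz": 0, "ax": 0, "ay": 0, "az": 0, "claw": 1},
  ],
)

```text
clock: 25.2
eef_pos: [0.4679, 0.3753, 0.1507]
ee_rot: [-3.141, -0.0, 1.367]
contact_force: [0.1, 0.5, -0.6]
width: 0.0856
grip_force: 0.0
```

```bash
python3 - <<'E'
from h import *
st(); c=np.array([.467,.3765]); A=down(-11.5)
plan(([*c,.04],A,5))
E
```

```text
t 25.2 p [0.4679 0.3753 0.1507] F [ 0.1  0.5 -0.6] w 0.0856 g 0.0 bed xyz [ 0.6246  0.1571 -0.2331] Rerr(tool,deg) [24.43 21.81 81.27] az -11.7
[-0.61  0.56 -0.23  1.95  0.2   0.65 -1.18]
5 x t [ 0.0004 -0.0004  0.0443] a [-0.0001 -0.     -0.0002] mm/row 22 deg/row 0.0
```

Request:
step_arm(
  motion=[
    {"tx": 0.0004, "ty": -0.0004, "tz": 0.0443, "ax": 0, "ay": 0, "az": -0.0002, "claw": 1},
    {"tx": 0.0004, "ty": -0.0004, "tz": 0.0443, "ax": 0, "ay": 0, "az": -0.0002, "claw": 1},
    {"tx": 0.0004, "ty": -0.0004, "tz": 0.0443, "ax": 0, "ay": 0, "az": -0.0002, "claw": 1},
    {"tx": 0.0004, "ty": -0.0004, "tz": 0.0443, "ax": 0, "ay": 0, "az": -0.0002, "claw": 1},
    {"tx": 0.0004, "ty": -0.0004, "tz": 0.0443, "ax": 0, "ay": 0, "az": -0.0002, "claw": 1},
    {"tx": 0, "ty": 0, "tz": 0, "ax": 0, "ay": 0, "az": 0, "claw": 1},
  ],
)

```text
clock: 25.95
eef_pos: [0.4672, 0.3751, 0.039]
ee_rot: [-3.14, 0.002, 1.368]
contact_force: [0.2, -0.2, 0.1]
width: 0.0854
grip_force: 0.0
```

```bash
python3 - <<'E'
from h import *
st(); c=np.array([.467,.3765]); A=down(-11.5)
plan(([*c,.007],A,3))
E
```

```text
t 25.95 p [0.4672 0.3751 0.039 ] F [ 0.2 -0.2  0.1] w 0.0854 g 0.0 bed xyz [ 0.5686  0.1577 -0.3298] Rerr(tool,deg) [24.44 21.95 81.3 ] az -11.6
[-0.66  0.72 -0.17  2.02  0.27  0.43 -1.23]
3 x t [ 0.0009 -0.0003  0.0213] a [-0.0002  0.0002 -0.0002] mm/row 11 deg/row 0.1
```

Request:
step_arm(
  motion=[
    {"tx": 0.0009, "ty": 0, "tz": 0.0213, "ax": 0, "ay": 0.0002, "az": 0, "claw": 1},
    {"tx": 0.0009, "ty": 0, "tz": 0.0213, "ax": 0, "ay": 0.0002, "az": 0, "claw": 1},
    {"tx": 0.0009, "ty": 0, "tz": 0.0213, "ax": 0, "ay": 0.0002, "az": 0, "claw": 1},
    {"tx": 0, "ty": 0, "tz": 0, "ax": 0, "ay": 0, "az": 0, "claw": 1},
    {"tx": 0, "ty": 0, "tz": 0, "ax": 0, "ay": 0, "az": 0, "claw": -1},
    {"tx": 0, "ty": 0, "tz": 0, "ax": 0, "ay": 0, "az": 0, "claw": -1},
    {"tx": 0, "ty": 0, "tz": 0, "ax": 0, "ay": 0, "az": 0, "claw": -1},
  ],
  squeeze=30,
)

```text
clock: 26.82
eef_pos: [0.467, 0.3785, 0.0085]
ee_rot: [-3.141, -0.003, 1.371]
contact_force: [0.0, 0.1, 2.9]
width: 0.0599
grip_force: 32.7
```

```bash
python3 - <<'E'
from h import *
st(); M=pose(); M[2,3]+=.21
G=np.eye(4);G[:3,:3]=RB;G[:3,3]=bed(.044,-.058,.15); n=20
plan((G[:3,3],RB,n),start=M)
D=np.real(fmp(np.linalg.inv(M)@G,1/n)); Q=M
for i in range(n): 
    Q=Q@D
    if i%3==2: print(np.round(Q[:3,3],3))
E
```

```text
t 26.825 p [0.467  0.3785 0.0085] F [0.  0.1 2.9] w 0.0599 g 32.7 bed xyz [ 0.5563  0.1582 -0.3578] Rerr(tool,deg) [24.29 21.73 81.5 ] az -11.5
[-0.68  0.77 -0.15  2.02  0.28  0.37 -1.25]
20 x t [-0.036   0.0699 -0.0176] a [0.0067 0.006  0.0226] mm/row 40 deg/row 4.4
[0.554 0.298 0.241]
[0.622 0.199 0.254]
[0.669 0.088 0.256]
[ 0.691 -0.031  0.249]
[ 0.686 -0.15   0.233]
[ 0.656 -0.265  0.211]
```

Request:
step_arm(
  motion=[
    {"tx": 0, "ty": 0, "tz": -0.05, "ax": 0, "ay": 0, "az": 0, "claw": -1},
    {"tx": 0, "ty": 0, "tz": -0.09, "ax": 0, "ay": 0, "az": 0, "claw": -1},
    {"tx": 0, "ty": 0, "tz": -0.09, "ax": 0, "ay": 0, "az": 0, "claw": -1},
    {"tx": 0, "ty": 0, "tz": -0.1, "ax": 0, "ay": 0, "az": 0, "claw": -1},
    {"tx": 0, "ty": 0, "tz": -0.09, "ax": 0, "ay": 0, "az": 0, "claw": -1},
  ],
)

```text
clock: 27.45
eef_pos: [0.467, 0.3776, 0.2201]
ee_rot: [-3.141, -0.003, 1.371]
contact_force: [1.1, -0.0, -0.4]
width: 0.0594
grip_force: 32.8
```

Request:
step_arm(
  motion=[
    {"tx": -0.036, "ty": 0.0699, "tz": -0.0176, "ax": 0.0067, "ay": 0.006, "az": 0.0226, "claw": -1},
    {"tx": -0.036, "ty": 0.0699, "tz": -0.0176, "ax": 0.0067, "ay": 0.006, "az": 0.0226, "claw": -1},
    {"tx": -0.036, "ty": 0.0699, "tz": -0.0176, "ax": 0.0067, "ay": 0.006, "az": 0.0226, "claw": -1},
    {"tx": -0.036, "ty": 0.0699, "tz": -0.0176, "ax": 0.0067, "ay": 0.006, "az": 0.0226, "claw": -1},
    {"tx": -0.036, "ty": 0.0699, "tz": -0.0176, "ax": 0.0067, "ay": 0.006, "az": 0.0226, "claw": -1},
    {"tx": -0.036, "ty": 0.0699, "tz": -0.0176, "ax": 0.0067, "ay": 0.006, "az": 0.0226, "claw": -1},
    {"tx": -0.036, "ty": 0.0699, "tz": -0.0176, "ax": 0.0067, "ay": 0.006, "az": 0.0226, "claw": -1},
    {"tx": -0.036, "ty": 0.0699, "tz": -0.0176, "ax": 0.0067, "ay": 0.006, "az": 0.0226, "claw": -1},
    {"tx": -0.036, "ty": 0.0699, "tz": -0.0176, "ax": 0.0067, "ay": 0.006, "az": 0.0226, "claw": -1},
    {"tx": -0.036, "ty": 0.0699, "tz": -0.0176, "ax": 0.0067, "ay": 0.006, "az": 0.0226, "claw": -1},
    {"tx": -0.036, "ty": 0.0699, "tz": -0.0176, "ax": 0.0067, "ay": 0.006, "az": 0.0226, "claw": -1},
  ],
)

```text
clock: 28.82
eef_pos: [0.6867, 0.0078, 0.2528]
ee_rot: [-2.852, -0.1, 0.567]
contact_force: [0.7, -1.0, -0.2]
width: 0.0597
grip_force: 32.8
```

```bash
python3 - <<'E'
from h import *
st(); plan((bed(.044,-.059,.15),RB,9))
E
```

```text
t 28.825 p [0.6867 0.0078 0.2528] F [ 0.7 -1.  -0.2] w 0.0597 g 32.8 bed xyz [ 0.3751 -0.093   0.0288] Rerr(tool,deg) [11.02  9.78 36.64] az -55.8
[ 0.15  0.59 -0.18  1.61 -0.23  1.04 -0.86]
9 x t [-0.0358  0.0697 -0.0174] a [0.0068 0.006  0.0226] mm/row 40 deg/row 4.4
```

Request:
step_arm(
  motion=[
    {"tx": -0.0358, "ty": 0.0697, "tz": -0.0174, "ax": 0.0068, "ay": 0.006, "az": 0.0226, "claw": -1},
    {"tx": -0.0358, "ty": 0.0697, "tz": -0.0174, "ax": 0.0068, "ay": 0.006, "az": 0.0226, "claw": -1},
    {"tx": -0.0358, "ty": 0.0697, "tz": -0.0174, "ax": 0.0068, "ay": 0.006, "az": 0.0226, "claw": -1},
    {"tx": -0.0358, "ty": 0.0697, "tz": -0.0174, "ax": 0.0068, "ay": 0.006, "az": 0.0226, "claw": -1},
    {"tx": -0.0358, "ty": 0.0697, "tz": -0.0174, "ax": 0.0068, "ay": 0.006, "az": 0.0226, "claw": -1},
    {"tx": -0.0358, "ty": 0.0697, "tz": -0.0174, "ax": 0.0068, "ay": 0.006, "az": 0.0226, "claw": -1},
    {"tx": -0.0358, "ty": 0.0697, "tz": -0.0174, "ax": 0.0068, "ay": 0.006, "az": 0.0226, "claw": -1},
    {"tx": -0.0358, "ty": 0.0697, "tz": -0.0174, "ax": 0.0068, "ay": 0.006, "az": 0.0226, "claw": -1},
    {"tx": -0.0358, "ty": 0.0697, "tz": -0.0174, "ax": 0.0068, "ay": 0.006, "az": 0.0226, "claw": -1},
    {"tx": 0, "ty": 0, "tz": 0, "ax": 0, "ay": 0, "az": 0, "claw": -1},
    {"tx": 0, "ty": 0, "tz": 0, "ax": 0, "ay": 0, "az": 0, "claw": -1},
  ],
)

```text
clock: 30.2
eef_pos: [0.6235, -0.3338, 0.1925]
ee_rot: [-2.618, 0.0, -0.084]
contact_force: [0.3, 1.4, 0.3]
width: 0.0592
grip_force: 32.8
```

```bash
python3 - <<'E'
from h import *
st(); plan((bed(.044,-.059,.035),RB,6))
E
```

```text
t 30.2 p [ 0.6235 -0.3338  0.1925] F [0.3 1.4 0.3] w 0.0592 g 32.8 bed xyz [ 0.0455 -0.0598  0.1496] Rerr(tool,deg) [0.02 0.1  0.17] az -94.8
[ 0.64  0.75 -0.05  1.5  -0.45  1.2  -0.83]
6 x t [-0.0002  0.0005  0.0382] a [0.     0.0001 0.0002] mm/row 19 deg/row 0.0
```

Request:
step_arm(
  motion=[
    {"tx": -0.0002, "ty": 0.0005, "tz": 0.0382, "ax": 0, "ay": 0.0001, "az": 0.0002, "claw": -1},
    {"tx": -0.0002, "ty": 0.0005, "tz": 0.0382, "ax": 0, "ay": 0.0001, "az": 0.0002, "claw": -1},
    {"tx": -0.0002, "ty": 0.0005, "tz": 0.0382, "ax": 0, "ay": 0.0001, "az": 0.0002, "claw": -1},
    {"tx": -0.0002, "ty": 0.0005, "tz": 0.0382, "ax": 0, "ay": 0.0001, "az": 0.0002, "claw": -1},
    {"tx": -0.0002, "ty": 0.0005, "tz": 0.0382, "ax": 0, "ay": 0.0001, "az": 0.0002, "claw": -1},
    {"tx": -0.0002, "ty": 0.0005, "tz": 0.0382, "ax": 0, "ay": 0.0001, "az": 0.0002, "claw": -1},
    {"tx": 0, "ty": 0, "tz": 0, "ax": 0, "ay": 0, "az": 0, "claw": -1},
    {"tx": 0, "ty": 0, "tz": 0, "ax": 0, "ay": 0, "az": 0, "claw": -1},
  ],
)

```text
clock: 31.2
eef_pos: [0.6277, -0.2791, 0.0927]
ee_rot: [-2.62, 0.0, -0.089]
contact_force: [0.2, 0.4, 0.6]
width: 0.0595
grip_force: 32.8
```

```bash
python3 - <<'E'
from h import *
im,T=cloud("top"); P=box(T,[.4,-.4,.03],[.8,-.08,.25]); L=(P-O)@np.c_[EX,EY,EZ]
q=L[(L[:,2]>.035)&(L[:,2]<.06)&(abs(L[:,1])<.150)&(abs(L[:,0]-.055)<.008)]; print("held",np.percentile(q[:,1],[0,2,98,100]),len(q))
q=L[(L[:,2]>.018)&(L[:,2]<.03)&(abs(L[:,1]-.03)<.12)&(abs(L[:,0]-.045)<.015)&(L[:,1]>-.0)]; print("sand_b",np.percentile(q[:,1],[0,2,98,100]),len(q))
st(); plan((bed(.043,-.058,.018),RB,2),(bed(.0425,-.058,.0112),RB,2))
E
```

```text
held [-0.11414296 -0.11236527 -0.00694001 -0.00566799] 78
sand_b [0.00373554 0.00703116 0.11143107 0.11307032] 215
t 31.25 p [ 0.6278 -0.2793  0.093 ] F [ 0.4 -0.1  0.4] w 0.0595 g 32.8 bed xyz [ 0.0431 -0.0593  0.036 ] Rerr(tool,deg) [ 0.11 -0.07 -0.08] az -95.1
[ 0.6   0.83 -0.09  1.63 -0.49  0.98 -0.79]
2 x t [-0.0014  0.0001  0.018 ] a [ 0.0003 -0.0002 -0.0002] mm/row 9 deg/row 0.1
2 x t [0.     0.0005 0.0068] a [-0. -0. -0.] mm/row 3 deg/row 0.0
```

Request:
step_arm(
  motion=[
    {"tx": -0.0043, "ty": -0.001, "tz": 0.018, "ax": 0.0003, "ay": -0.0002, "az": 0, "claw": -1},
    {"tx": -0.0043, "ty": -0.001, "tz": 0.018, "ax": 0.0003, "ay": -0.0002, "az": 0, "claw": -1},
    {"tx": 0, "ty": 0, "tz": 0.0068, "ax": 0, "ay": 0, "az": 0, "claw": -1},
    {"tx": 0, "ty": 0, "tz": 0.0068, "ax": 0, "ay": 0, "az": 0, "claw": -1},
    {"tx": 0, "ty": 0, "tz": 0, "ax": 0, "ay": 0, "az": 0, "claw": -1},
  ],
)

```text
clock: 31.88
eef_pos: [0.6244, -0.2648, 0.0713]
ee_rot: [-2.617, 0.002, -0.088]
contact_force: [0.4, 0.1, 0.4]
width: 0.0593
grip_force: 32.8
```

```bash
python3 - <<'E'
from h import *
st(); print("bed F",np.round(bot.get_state()['contact_force']@np.c_[EX,EY,EZ],1)); plan((bed(.0375,-.055,.0095),RB,3))
E
```

```text
t 31.875 p [ 0.6244 -0.2648  0.0713] F [0.4 0.1 0.4] w 0.0593 g 32.8 bed xyz [ 0.0446 -0.0547  0.0101] Rerr(tool,deg) [-0.06  0.08 -0.07] az -95.1
[ 0.59  0.85 -0.1   1.66 -0.5   0.93 -0.78]
bed F [ 0.4 -0.4  0.3]
3 x t [0.0002 0.0047 0.0004] a [-0.0001  0.0001 -0.0001] mm/row 2 deg/row 0.0
```

Request:
step_arm(
  motion=[
    {"tx": 0.0002, "ty": 0.0047, "tz": 0.001, "ax": 0, "ay": 0, "az": 0, "claw": -1},
    {"tx": 0.0002, "ty": 0.0047, "tz": 0.001, "ax": 0, "ay": 0, "az": 0, "claw": -1},
    {"tx": 0.0002, "ty": 0.0047, "tz": 0.001, "ax": 0, "ay": 0, "az": 0, "claw": -1},
    {"tx": 0, "ty": 0, "tz": 0, "ax": 0, "ay": 0, "az": 0, "claw": -1},
  ],
)

```text
clock: 32.38
eef_pos: [0.6245, -0.2685, 0.0679]
ee_rot: [-2.614, 0.002, -0.087]
contact_force: [-0.6, 4.2, 7.9]
width: 0.0596
grip_force: 33.3
```

```bash
python3 - <<'E'
from h import *
st(); print("bed F",np.round(bot.get_state()['contact_force']@np.c_[EX,EY,EZ],1))
E
```

```text
t 32.375 p [ 0.6245 -0.2685  0.0679] F [-0.6  4.2  7.9] w 0.0596 g 33.3 bed xyz [ 0.0396 -0.0551  0.009 ] Rerr(tool,deg) [-0.24  0.1  -0.04] az -95.0
[ 0.6   0.85 -0.1   1.66 -0.5   0.93 -0.77]
bed F [7.5 1.  4.7]
```

Seated against the ledge. Release, retreat well clear and look.

Request:
step_arm(
  motion=[
    {"tx": 0, "ty": 0, "tz": 0, "ax": 0, "ay": 0, "az": 0, "claw": 1},
    {"tx": 0, "ty": 0, "tz": 0, "ax": 0, "ay": 0, "az": 0, "claw": 1},
    {"tx": 0, "ty": 0, "tz": 0, "ax": 0, "ay": 0, "az": 0, "claw": 1},
    {"tx": 0, "ty": 0, "tz": -0.06, "ax": 0, "ay": 0, "az": 0, "claw": 1},
    {"tx": 0, "ty": 0, "tz": -0.1, "ax": 0, "ay": 0, "az": 0, "claw": 1},
    {"tx": 0, "ty": 0, "tz": -0.12, "ax": 0, "ay": 0, "az": 0, "claw": 1},
    {"tx": 0, "ty": 0, "tz": -0.12, "ax": 0, "ay": 0, "az": 0, "claw": 1},
    {"tx": 0, "ty": 0, "tz": -0.12, "ax": 0, "ay": 0, "az": 0, "claw": 1},
    {"tx": 0, "ty": 0.08, "tz": -0.06, "ax": 0, "ay": 0, "az": 0, "claw": 1},
    {"tx": 0, "ty": 0.08, "tz": -0.06, "ax": 0, "ay": 0, "az": 0, "claw": 1},
    {"tx": 0, "ty": 0, "tz": 0, "ax": 0, "ay": 0, "az": 0, "claw": 1},
  ],
)

```text
clock: 33.75
eef_pos: [0.6021, -0.5039, 0.3023]
ee_rot: [-2.62, 0.003, -0.093]
contact_force: [-0.2, 0.6, -0.1]
width: 0.0856
grip_force: 0.0
```

```bash
python3 - <<'E'
from h import *
st()
im,T=cloud("top"); P=box(T,[.4,-.33,.03],[.8,-.08,.25]); L=(P-O)@np.c_[EX,EY,EZ]
k=(L[:,2]>.019)&(L[:,2]<.034)&(abs(L[:,1])<.150)
for nm,a in(("cauls",(.11,.16)),("sands",(.005,.09))):
    r=k&(L[:,0]>a[0])&(L[:,0]<a[1]); print(nm,"len",np.percentile(L[r][:,1],[.3,99.7]))
    for s in(1,-1): q=L[r&(s*L[:,1]>0)]; print(rect(q),"edge in",np.sort(s*q[:,1])[:6].round(4),"z mean",[round(np.median(q[abs(q[:,1]-b)<.02][:,2]),4) for b in (s*.02,s*.09)])
cv2.imwrite("pics/e.png",np.hstack([cv2.resize(im[120:240,300:380],(400,600),interpolation=2),cv2.resize(im[90:300,150:420],(400,311))[:0] if 0 else cv2.copyMakeBorder(cv2.resize(im[90:300,150:420],(400,311)),0,289,0,0,0)]))
im,_=bot.get_image("side"); cv2.imwrite("pics/f.png",im)
E
```

```text
t 33.75 p [ 0.6021 -0.5039  0.3023] F [-0.2  0.6 -0.1] w 0.0856 g 0.0 bed xyz [-0.0479 -0.0533  0.3303] Rerr(tool,deg) [ 0.11 -0.01 -0.4 ] az -95.5
[ 0.78  0.81  0.    1.09 -0.39  1.59 -0.82]
cauls len [-0.14032862  0.14173367]
(array([0.133 , 0.0725]), array([0.0338, 0.1394]), np.float32(90.2)) edge in [0.0028 0.003  0.0037 0.0044 0.0055 0.0056] z mean [np.float64(0.0243), np.float64(0.0246)]
(array([ 0.1342, -0.072 ]), array([0.0346, 0.1394]), np.float32(88.6)) edge in [0.0025 0.0026 0.0029 0.003  0.003  0.0032] z mean [np.float64(0.0247), np.float64(0.0248)]
sands len [-0.11069813  0.11214925]
(array([0.0413, 0.0581]), array([0.0633, 0.1106]), np.float32(89.0)) edge in [0.003  0.0045 0.0046 0.0049 0.0049 0.0051] z mean [np.float64(0.0249), np.float64(0.0241)]
(array([ 0.0407, -0.0563]), array([0.0672, 0.1103]), np.float32(90.7)) edge in [0.0009 0.0013 0.0014 0.0015 0.0016 0.0017] z mean [np.float64(0.0245), np.float64(0.0251)]
```

View pics/e.png

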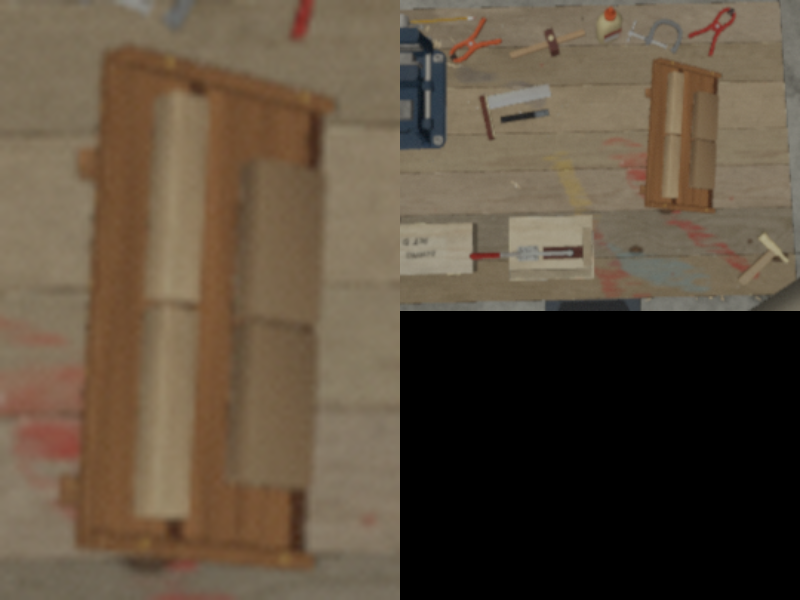

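View pics/f.png

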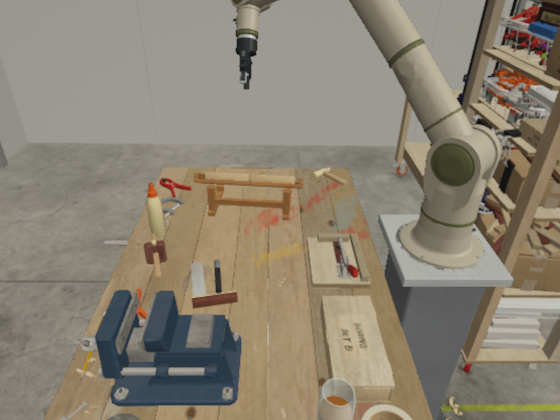

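```bash
python3 - <<'E'
from h import *
A=[]
for i in range(4):
    im,T=cloud("top"); P=box(T,[.4,-.33,.03],[.8,-.08,.25]); A.append((P-O)@np.c_[EX,EY,EZ])
L=np.vstack(A); k=(L[:,2]>.0215)&(L[:,2]<.03)
for a in((.11,.16),(.0,.09)):
    for y0 in np.arange(-.135,.14,.03):
        q=L[k&(L[:,0]>a[0])&(L[:,0]<a[1])&(abs(L[:,1]-y0)<.014)]
        if len(q)>20: print(round(y0,3),"x lo/mean/hi",np.percentile(q[:,0],[3,97]).round(4),q[:,0].mean().round(4))
# image edges along each piece: expected vs seen down-slope edge column
g=cv2.cvtColor(im,cv2.COLOR_BGR2Lab).astype(float)[...,2]; g2=cv2.cvtColor(im,cv2.COLOR_BGR2GRAY).astype(float)
p=bot.camera_params("top")
def px(X): c=p['R']@X+p['t']; return p['fx']*c[0]/c[2]+p['cx'],p['fy']*c[1]/c[2]+p['cy']
for y in (-.12,-.09,-.06,-.03,.03,.06,.09,.12):
    xs=np.arange(.100,.166,.0005); uv=np.array([px(bed(x,y,.026)) for x in xs],np.float32)
    pr=cv2.remap(g2.astype(np.float32),uv[:,:1],uv[:,1:],cv2.INTER_CUBIC)[:,0]; pr=cv2.GaussianBlur(pr[:,None],(1,9),0)[:,0]; d=np.gradient(pr)
    print("img",y,"lower",xs[:60][d[:60].argmax()].round(4),"upper",xs[60:][d[60:].argmin()].round(4))
E
```

```text
-0.135 x lo/mean/hi [0.12   0.1482] 0.134
-0.105 x lo/mean/hi [0.1175 0.1481] 0.1336
-0.075 x lo/mean/hi [0.1198 0.1487] 0.1343
-0.045 x lo/mean/hi [0.1177 0.1483] 0.1338
-0.015 x lo/mean/hi [0.1209 0.1486] 0.1349
0.015 x lo/mean/hi [0.1185 0.1487] 0.1339
0.045 x lo/mean/hi [0.12   0.1484] 0.1344
0.075 x lo/mean/hi [0.1188 0.1488] 0.1339
0.105 x lo/mean/hi [0.119  0.1491] 0.1346
0.135 x lo/mean/hi [0.1206 0.1487] 0.1351
-0.105 x lo/mean/hi [0.0154 0.0698] 0.0434
-0.075 x lo/mean/hi [0.0128 0.0696] 0.0424
-0.045 x lo/mean/hi [0.0118 0.07  ] 0.0417
-0.015 x lo/mean/hi [0.0143 0.0703] 0.0427
0.015 x lo/mean/hi [0.0131 0.0698] 0.0422
0.045 x lo/mean/hi [0.012  0.0699] 0.0415
0.075 x lo/mean/hi [0.0142 0.0708] 0.0427
0.105 x lo/mean/hi [0.0137 0.07  ] 0.0428
img -0.12 lower 0.119 upper 0.1535
img -0.09 lower 0.1225 upper 0.161
img -0.06 lower 0.1195 upper 0.151
img -0.03 lower 0.1205 upper 0.1635
img 0.03 lower 0.119 upper 0.154
img 0.06 lower 0.1215 upper 0.1515
img 0.09 lower 0.12 upper 0.1625
img 0.12 lower 0.1215 upper 0.164
```

```bash
python3 -c "
from rig import bot
print(bot.finish_job())"
```

```text
the job is handed in; nothing more can be done
None
```

The rack is tidied and handed in at about 34 s of the 72 s allowed: both cauls lie flat along the upper ledge and both sanding blocks along the lower, each row against its ledge with end gaps of roughly 5 mm, and I never touched the try square, marker or hammer.

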